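# Fit a cemented heel tip with self-closing tweezers

## Robot

A 6-joint arm with a two-finger parallel gripper is mounted at the origin on the work surface. World frame = base frame: x ahead of the robot, y to its left, z up, the work surface at z = 0. Lengths are in m, angles in rad, forces in N, time in s.
With the tool pointing down it reaches from about 0.35 to 1 m from the base axis. Payload 7.1 kg.
Tool frame: the origin (TCP) lies between the finger pads; the fingertips stand 22 mm ahead of it and the grasp point (between the pads) lies 3 mm ahead of it; x points along the fingers, y is the direction in which the jaws open and shut, and the axes are right-handed (so a half turn about x gives the same grasp; the last joint's range is limited). The gripper opens to 85 mm and grips with 20 to 120 N. Pads are 22 mm wide; open, the fingers measure 114 mm over their backs; the gripper's body (76 mm by 85 mm) begins 54 mm behind the grasp point. The pads swing forward as they close: fully open they stand 13 mm farther back than shut.
Start: joints at [-0.019, 0.423, 1.63, -0, 1.089, -0.019], TCP at [0.625, 0, 0.215] pointing down, gripper open.
Joint ranges: [-3, 3], [-0.9, 2.11], [0.09, 2.58], [-1.31, 4.45], [0.11, 2.69], [-2.54, 2.54]. Speed limits (rad/s): [2.39, 2.39, 3.01, 3.14, 3.14, 3.14].

## Interface

Orientations are given as a rotation vector (axis times angle).
In Python, from rig import manip gives the robot as it stands. The module is installed in compiled form; this text tells all that it offers. Calls block until the motion is done:
- manip.move_to(position, orientation): joint-space move of the TCP to a pose.
- manip.servo_line(position, orientation=None, rate=0.15): straight line of the TCP; orientation=None keeps the orientation; rate is the mean speed in m/s.
- manip.set_joints(angles): joint-space move.
- manip.command_gripper(opening, f_grip=None): finger opening in m; f_grip is the grip in N (None keeps the last); returns when the fingers have stopped.
- manip.hold(seconds).
- manip.solve_ik(position, orientation): joint angles nearest the present ones, or None.
- manip.camera(name): name is "scene" or "side" or "wrist"; returns a dict with "image" (420x560x3 uint8, red, green, blue), "fx", "fy", "cx", "cy" (pixels), "cam_to_world" (4x4, takes a point from camera to world coordinates); the wrist camera has in their place "mount" (4x4, takes a point from camera to tool coordinates, whose origin is the TCP and whose axes are the tool frame's). Camera axes: x right, y down, z forward; pixel columns grow to the right and rows downward; lengths in m; the calibration is good to about 2 mm. A picture is of the moment at which its call begins: read the wrist's pose just before it. There is no depth.
A pose or a line that the arm cannot do raises manip.IKError and nothing moves.
- manip.sign_off(): hands the job in, once; it reports no verdict.
Readings, each from a call of its own:
- manip.get_time(): time.
- manip.get_joint_positions(): joint angles.
- manip.get_joint_vel(): joint speeds.
- manip.get_tau(): joint torques, N m.
- manip.get_position(): TCP position.
- manip.get_ee_rot(): TCP orientation.
- manip.get_contact_force(): force on the tool from outside, world axes, zero at the start.
- manip.get_torque(): the same for the moment, N m.
- manip.get_width(): finger opening in m.
Only numpy, scipy, OpenCV 4.12 (cv2) and the standard library are available. Lean on these libraries where they do the work, as an engineer would, in place of code of your own. Each camera call takes 0.05 s, during which the arm holds its last target.

## Task

Fit the new heel tip, the narrow D-shaped one of the three standing in the low block, on the heel of the shoe that stands upside down on its jack. It is freshly cemented, so never touch it with the fingers or drop it: take the self-closing tweezers from the tool block, squeeze them open, let them close on the sides of the tip, put its dowel into the bore of the heel with the flat edge towards the toe, and press it down firmly with the tweezers, without forcing it, until it sits flush. Then open them, leave the tip there and hang the tweezers back in their slot, leaving everything else where it is.

Things in the scene. Friction and masses are not known exactly. Their poses are not given: they have to be found in the camera images.
- tweezers: Self-closing (cross-lock) steel tweezers, 115 mm long, 56 g, hanging upright, jaws down, in the slot of tool_block. Origin midway between the jaw tips (lowest point); z runs up to the tail, whose end needs room between the fingers; jaws and grips move along y. Two spring strips cross between grips and jaws, so squeezing the grips opens the jaws. Jaws: 10 mm wide (x), 2 mm apart when let go.
- tweezers_grip (a point): On the tweezers' axis, 80 mm above the jaw tips, between the two brown grips: flat plates 14 mm wide (x), 60 to 97 mm above the jaw tips, outer faces 35 mm apart when let go. To hold the tool, pinch these. To open the jaws takes 15 N a side at first, 19 N at the end; stop at 27.5 mm. Each mm squeezed opens the jaws 3.6 mm: at the stop they are about 30 mm apart.
- tweezers_flange (a point): On the axis, 60 mm above the jaw tips: level of the top of the grips' flanges (4 mm thick, 43 mm across both) which rest on tool_block. They stop fingertips: with the fingertips just above them the tool can be pushed down; held higher it slides up in the fingers by that gap at about 7 N.
- tweezers_step (a point): On the axis, 8 mm above the jaw tips: level of the step inside the jaws. Jaws meet a part 20 mm wide at 30 mm across the grips and, being springy, grip it with 2 to 3 N while the grips are held at 31 to 33.5 mm (about 6 N a side on the fingers; at 35 mm the tool is lost). Pressed down, the part slides 1 to 2 mm up to the step. The jaw tips sink 0.6 mm as they close on it.
- heel_tip: The tip to fit: black D-shaped pad 20 mm wide (y; flat parallel sides from x = -5 to 9.5 mm), 24.5 mm long (x from -15 to 9.5), 7 mm thick, 12 g, on a steel dowel 4 mm across reaching 11 mm down, tapered over its last 3 mm. Origin on the dowel's axis at the pad's underside, which rests on tip_block; +x points to the flat edge. Smaller than wide_tip; round_tip has no flat edge.
- heel_tip_front (a point): Middle of the flat edge of heel_tip, at its underside, 9.5 mm from the dowel's axis.
- tip_block: Low light wooden block, 56 x 160 x 22 mm, with three holes 52 mm apart along its y, one tip standing in each (which in which changes). Fixed. Origin under its centre.
- wide_tip: Larger D-shaped tip, 30 mm wide, for another heel; stays in tip_block.
- round_tip: Round tip, 23 mm across, for another heel; stays in tip_block.
- tool_block: Dark wooden tool block, 60 x 150 x 64 mm, fixed; origin under its centre. The tweezers' slot, 17 mm (x) by 24 mm (y), straight through, is at x = 0, y = -45 mm; parked, they hang in it by the flanges, jaw tips 8 mm above the bench. In the slot the jaws can open only partly. Two awl handles at y = 40 and 62 mm stand up to 128 mm above the bench.
- shoe: Brown shoe, upside down on a low iron jack, fixed. +x points to the toe. Origin on the bench below the bore. The wooden heel points up; its D-shaped end (17 mm wide, slightly smaller than the tip, which is trimmed later) is 145 mm above the bench, the highest part of the shoe. A firm press of 8 to 12 N is right; more than 25 N splits the heel.
- heel_bore (a point): Centre of the mouth of the dowel bore in the heel's end face: 5.5 mm across, 14.5 mm deep, straight down.
- hammer: Cobbler's hammer with a wooden handle, lying on the bench (bystander). Origin at the head, on the bench.
- polish_tin: Flat round brown tin, 76 mm across, 26 mm high (bystander). Origin under its centre.
- nail_tin: Open steel tray of nails, 75 x 95 x 28 mm (bystander). Origin under its centre.
- cement_jar: Closed glass jar with a black cap, 68 mm across, 95 mm high (bystander). Origin under its centre.
- thread_spool: Standing spool of thread, 60 mm across, 90 mm high (bystander). Origin under its centre.
- spare_heel: Loose wooden heel, 50 mm high, standing on its broad end (bystander). Origin on the bench under it.
Not all that is in view belongs to the job. Several things have the shape of the tool_block; the one meant has the colours described above.

How it is judged:
On the way, in this order (a step that is already met when the one before it is completed fails the run):
1. the tip is lifted clear of its block in the jaws of the tweezers (height (world z) of heel_tip above 0.05 m and contact force between tweezers and heel_tip above 1 N), for 0.2 s.
2. the tweezers press the tip home on the heel (over 6 N) (horizontal distance between heel_tip and heel_bore below 0.002 m and z of heel_tip in the frame of heel_bore below 0.001 m and contact force between heel_tip and shoe above 6 N and contact force between tweezers and heel_tip above 3 N), for 0.15 s.
At the end, for the whole second after the job is handed in: The heel tip sits flush on the heel (dowel within 2 mm of the bore's axis, underside within 1 mm of the heel's end face, level, flat edge towards the toe within about 8 degrees), and the tweezers hang upright by their flanges in the slot of the tool block, both at rest (horizontal distance between heel_tip and heel_bore below 0.002 m and z of heel_tip in the frame of heel_bore below 0.001 m and angle between heel_tip's own z axis and vertical below 0.05 rad and angle between the x axis of heel_tip and the x axis of shoe, either way round below 0.15 rad and x of heel_tip_front in the frame of shoe above 0.005 m and linear speed of each of heel_tip, tweezers below 0.02 m/s and x of tweezers in the frame of tool_block between -0.008 and 0.008 m and y of tweezers in the frame of tool_block between -0.056 and -0.034 m and z of tweezers in the frame of tool_block between 0.003 and 0.011 m and angle between tweezers's own z axis and vertical below 0.15 rad); the robot touches nothing.
It fails at once if the fingers touch the cemented tip (contact force between the fingers and heel_tip above 0.2 N).
It fails at once if the tip is dropped (falls below the top of its block) (height (world z) of heel_tip below 0.015 m).
It fails at once if the heel is pressed with more than 25 N (contact force between heel_tip and shoe above 25 N).
It fails at once if another tip is moved (distance of any of wide_tip, round_tip from where it was at the start of the episode above 0.012 m).
It fails at once if something else on the bench is moved (distance of any of hammer, polish_tin, nail_tin, cement_jar, thread_spool, spare_heel from where it was at the start of the episode above 0.02 m).
It also fails if it takes over 62 s, if anything falls off the work surface, if the arm or the gripper's body presses on something with over 40 N, if the wrist force passes 120 N, or if a joint passes its speed limit or range.

## Working session

There is one attempt and no reset: what is moved stays moved. The work goes in short steps, each a Python script; the robot and the scene stay as the last script left them, time stands still between calls to the robot, and variables do not carry over. Pictures are saved under pics/ and viewed, and the job is handed in when it is done.

```bash
mkdir -p pics; ls; python3 - <<'E'
from rig import manip
import cv2,numpy as np
for n in ["scene","side","wrist"]:
    c=manip.camera(n); cv2.imwrite(f"pics/{n}0.png",cv2.resize(c["image"][:,:,::-1],None,fx=1.4,fy=1.4,interpolation=cv2.INTER_CUBIC))
    print(n,c["fx"],c["fy"],c["cx"],c["cy"]); print(np.round(c.get("cam_to_world",c.get("mount")),4))
print(manip.get_time(),manip.get_position(),manip.get_ee_rot(),manip.get_width())
E
```

```text
pics
scene 523.5269436132762 523.5269436132762 283.2084960708973 213.48710705712926
[[ 8.4680e-01  4.0310e-01 -3.4690e-01  1.0724e+00]
 [ 5.3190e-01 -6.4050e-01  5.5400e-01 -8.4860e-01]
 [ 1.1000e-03 -6.5370e-01 -7.5680e-01  1.2905e+00]
 [ 0.0000e+00  0.0000e+00  0.0000e+00  1.0000e+00]]
side 402.0947250417367 402.0947250417367 283.2193018121175 212.6233853061775
[[ 0.8831 -0.3087  0.3533  0.1711]
 [-0.4691 -0.5946  0.653  -0.7088]
 [ 0.0085 -0.7424 -0.6699  0.8011]
 [ 0.      0.      0.      1.    ]]
wrist 365.7529303416061 365.7529303416061 277.32888220059857 209.4647325885649
[[ 2.000e-04 -2.772e-01  9.608e-01 -1.590e-01]
 [ 1.000e+00  5.000e-04 -1.000e-04  6.000e-04]
 [-4.000e-04  9.608e-01  2.772e-01 -6.860e-02]
 [ 0.000e+00  0.000e+00  0.000e+00  1.000e+00]]
0.15 [6.24543237e-01 2.85736897e-05 2.14506171e-01] [ 1.20861374  1.21012539 -1.21011536] 0.08539425803371743
```

View pics/scene0.png

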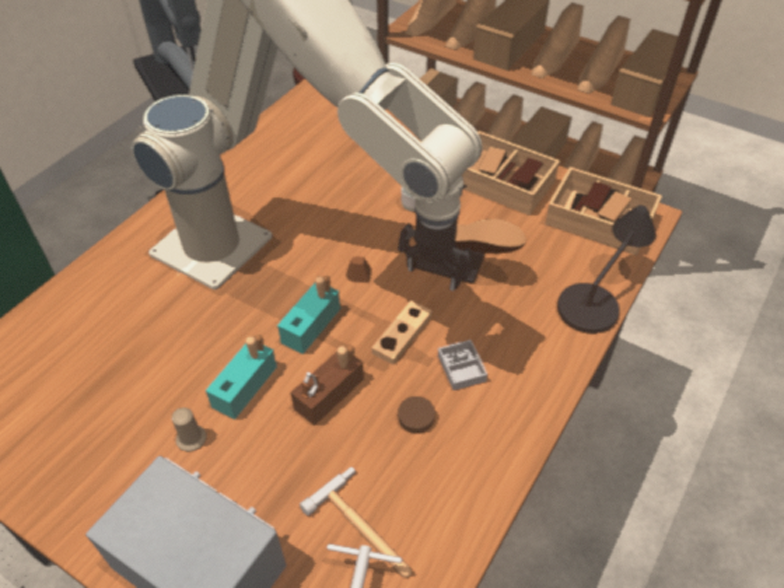

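View pics/side0.png

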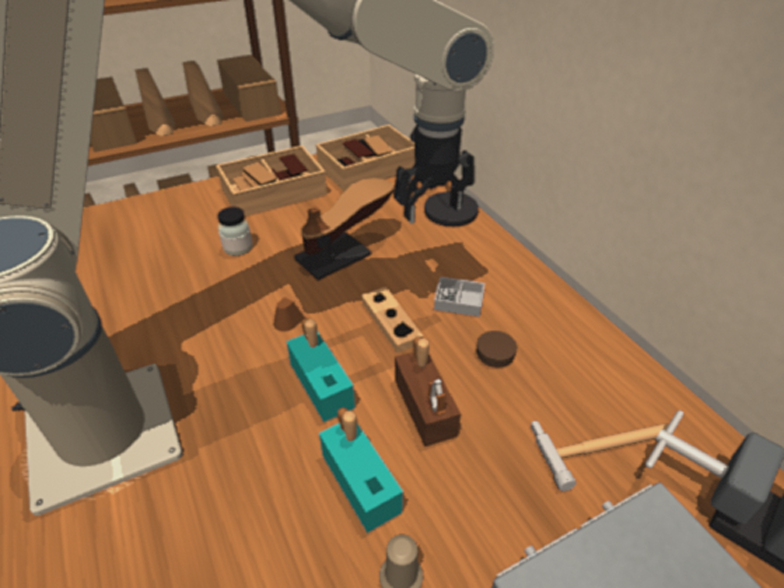

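View pics/wrist0.png

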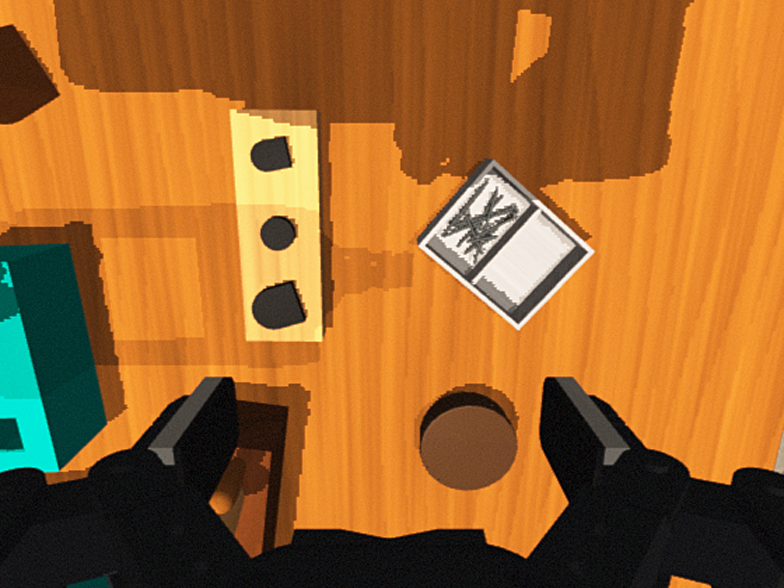

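The wrist view shows the tip block: top tip (272,155) is the narrow D with its flat edge to the right, then the round tip (278,232) and the wide D (280,305). The dark tool block with the tweezers shows in scene (328,385) and side (427,400).

```bash
cat > h.py <<'E'
from rig import manip
import cv2,numpy as np,json
from scipy.spatial.transform import Rotation as R
def snap(n,name=None,crop=None,f=1.4):
    p=manip.get_position();r=manip.get_ee_rot()
    c=manip.camera(n)
    if n=="wrist":
        T=np.eye(4);T[:3,:3]=R.from_rotvec(r).as_matrix();T[:3,3]=p
        M=T@np.array(c["mount"])
    else: M=np.array(c["cam_to_world"])
    d=dict(fx=c["fx"],fy=c["fy"],cx=c["cx"],cy=c["cy"],M=M.tolist())
    if name:
        cv2.imwrite(f"pics/{name}_raw.png",c["image"][:,:,::-1]); json.dump(d,open(f"pics/{name}.json","w"))
    return c["image"],d
def crop(name,x0,y0,x1,y1,f):
    im=cv2.imread(f"pics/{name}_raw.png")[y0:y1,x0:x1]
    im=cv2.resize(im,None,fx=f,fy=f,interpolation=cv2.INTER_CUBIC)
    out=f"pics/{name}_c{x0}_{y0}_{f}.png"; cv2.imwrite(out,im); return out
def ray(d,u,v):
    M=np.array(d["M"]); k=M[:3,:3]@np.array([(u-d["cx"])/d["fx"],(v-d["cy"])/d["fy"],1]); return M[:3,3],k
def onz(d,u,v,z):
    o,k=ray(d,u,v); return o+k*(z-o[2])/k[2]
def proj(d,p):
    M=np.array(d["M"]); q=M[:3,:3].T@(np.array(p)-M[:3,3]); return np.array([d["fx"]*q[0]/q[2]+d["cx"],d["fy"]*q[1]/q[2]+d["cy"]])
def tri(obs):
    A=np.zeros((3,3));b=np.zeros(3)
    for d,u,v in obs:
        o,k=ray(d,u,v);k=k/np.linalg.norm(k);P=np.eye(3)-np.outer(k,k);A+=P;b+=P@o
    x=np.linalg.solve(A,b);return x,[np.round(proj(d,x)-[u,v],1) for d,u,v in obs]
def load(n): return json.load(open(f"pics/{n}.json"))
# down orientation: tool x=-z ; tool y (jaw direction) at yaw a in world: y=(cos a, sin a,0)
def down(a):
    x=np.array([0,0,-1.]);y=np.array([np.cos(a),np.sin(a),0]);z=np.cross(x,y)
    return R.from_matrix(np.c_[x,y,z]).as_rotvec()
E
python3 - <<'E'
from h import *
for n in ["scene","side","wrist"]: snap(n,n+"1")
print(R.from_rotvec(manip.get_ee_rot()).as_matrix().round(3))
d=load("wrist1")
for u,v,z in [(272,155,.026),(278,232,.026),(280,305,.026),(232,110,.022),(317,113,.022),(322,340,.022),(247,341,.022)]: print(u,v,onz(d,u/1.4,v/1.4,z).round(4))
d=load("scene1")
for u,v,z in [(328,385,.064),(313,380,.11),(490,235,.145)]: print(u,v,onz(d,u/1.4,v/1.4,z).round(4))
d=load("side1")
for u,v,z in [(427,400,.064),(437,390,.11),(313,210,.145)]: print(u,v,onz(d,u/1.4,v/1.4,z).round(4))
crop("scene1",180,170,380,320,4)
crop("side1",190,120,390,330,3)
E
```

```text
[[-0.001  1.     0.   ]
 [ 0.     0.    -1.   ]
 [-1.    -0.001 -0.   ]]
272 155 [0.5488 0.0627 0.026 ]
278 232 [0.5498 0.0119 0.026 ]
280 305 [ 0.5481 -0.0404  0.026 ]
232 110 [0.5238 0.0908 0.022 ]
317 113 [0.5788 0.089  0.022 ]
322 340 [ 0.5765 -0.0685  0.022 ]
247 341 [ 0.5213 -0.0694  0.022 ]
328 385 [ 0.5152 -0.2174  0.064 ]
313 380 [ 0.5047 -0.2471  0.11  ]
490 235 [0.6237 0.261  0.145 ]
427 400 [ 0.4873 -0.2327  0.064 ]
437 390 [ 0.4911 -0.2529  0.11  ]
313 210 [0.4905 0.2541 0.145 ]
```

```bash
ls pics
```

```text
scene0.png
scene1.json
scene1_c180_170_4.png
scene1_raw.png
side0.png
side1.json
side1_c190_120_3.png
side1_raw.png
wrist0.png
wrist1.json
wrist1_raw.png
```

View pics/scene1_c180_170_4.png

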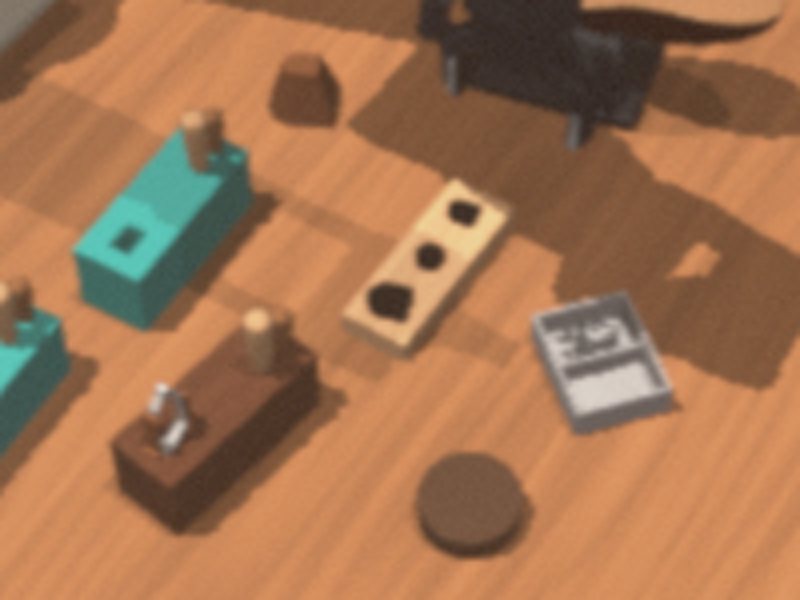

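View pics/side1_c190_120_3.png

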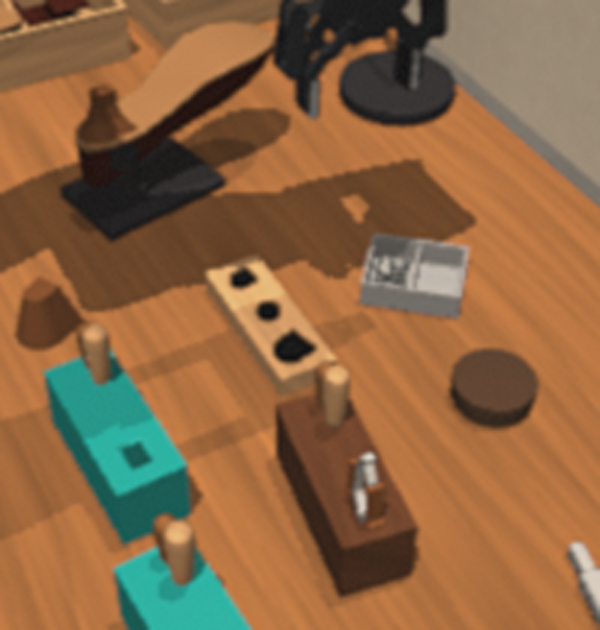

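Dark tool block is around (0.49,-0.23), with its long axis along world y. The heel top is at about raw side (224,151). I'll get close wrist views of the heel, tip and tweezers, jaws along world y.

```bash
python3 - <<'E'
from h import *
d=load("side1"); print(onz(d,224.3,150.7,.145))
t0=manip.get_time()
h=onz(d,224.3,150.7,.145)
for nm,p in [("heelA",[h[0],h[1],.30]),("tipA",[0.549,0.05,.19])]:
    manip.move_to(p,down(np.pi/2)); manip.hold(.2)
    snap("wrist",nm); print(nm,manip.get_position(),manip.get_joint_positions().round(2),manip.get_time())
    crop(nm,0,0,560,420,1.4)
snap("scene","scene2");snap("side","side2")
manip.move_to([.495,-.25,.27],down(np.pi/2)); manip.hold(.2); snap("wrist","twA"); crop("twA",0,0,560,420,1.4)
print(manip.get_position(),manip.get_joint_positions().round(2),manip.get_time())
E
```

```text
[0.49100642 0.24964399 0.145     ]
heelA [0.49141751 0.24890135 0.29959762] [ 0.45  0.22  1.71 -0.    1.21 -1.12] 1.6833
tipA [0.54929994 0.05112482 0.19069347] [ 0.07  0.35  1.81  0.    0.98 -1.5 ] 2.8667
[ 0.49531291 -0.24902691  0.26969166] [-0.49  0.26  1.74  0.    1.15 -2.06] 4.4167
```

```bash
ls pics | grep c0_0
```

```text
heelA_c0_0_1.4.png
tipA_c0_0_1.4.png
twA_c0_0_1.4.png
```

View pics/heelA_c0_0_1.4.png

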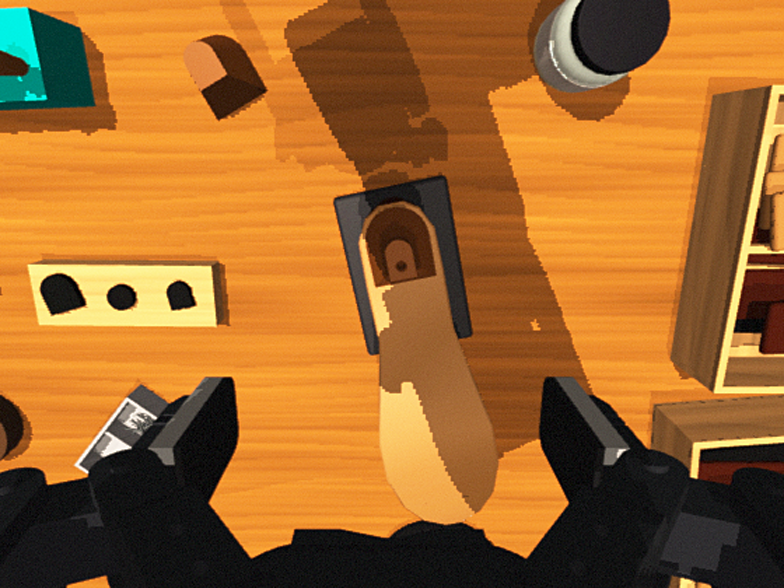

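View pics/tipA_c0_0_1.4.png

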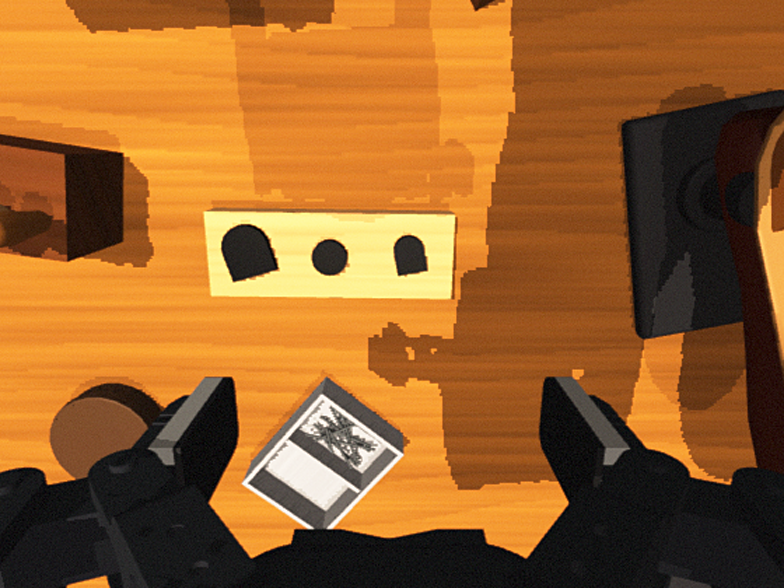

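View pics/twA_c0_0_1.4.png

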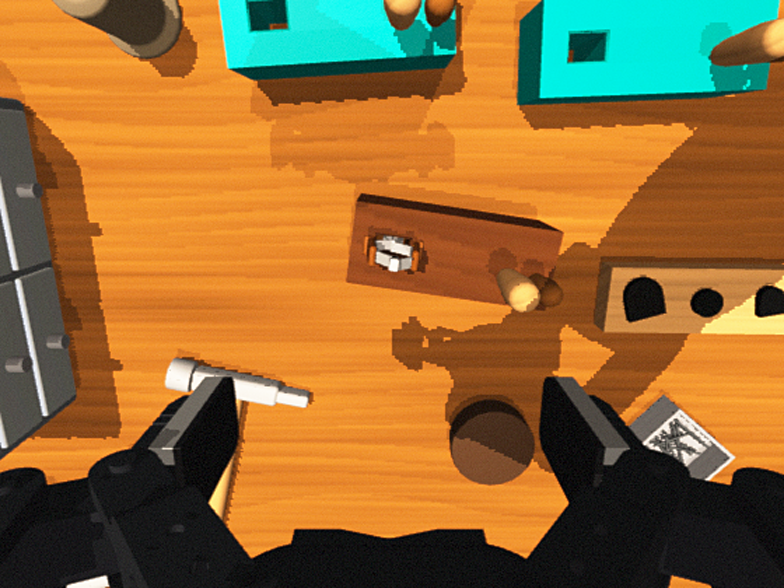

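Heel end with bore at (401,265) and flat edge on the toe side (down in the image). Narrow tip at (410,255). Tweezers at (394,255), grips at (372,250) and (420,250), block slightly yawed. Enlarging for measurements.

```bash
python3 - <<'E'
from h import *
print(crop("heelA",240,130,340,210,8),crop("tipA",270,155,320,205,12),crop("twA",235,125,415,235,4.4))
E
```

```text
pics/heelA_c240_130_8.png pics/tipA_c270_155_12.png pics/twA_c235_125_4.4.png
```

View pics/heelA_c240_130_8.png

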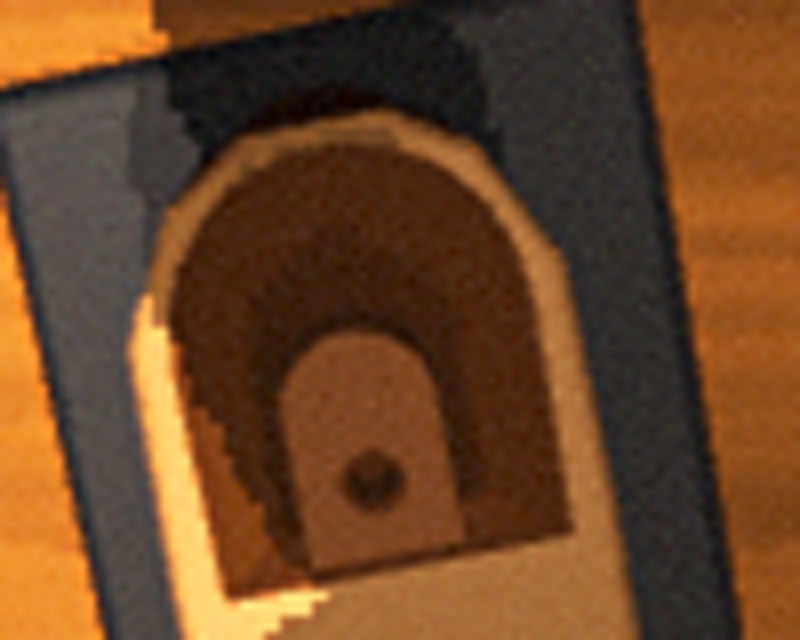

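View pics/tipA_c270_155_12.png

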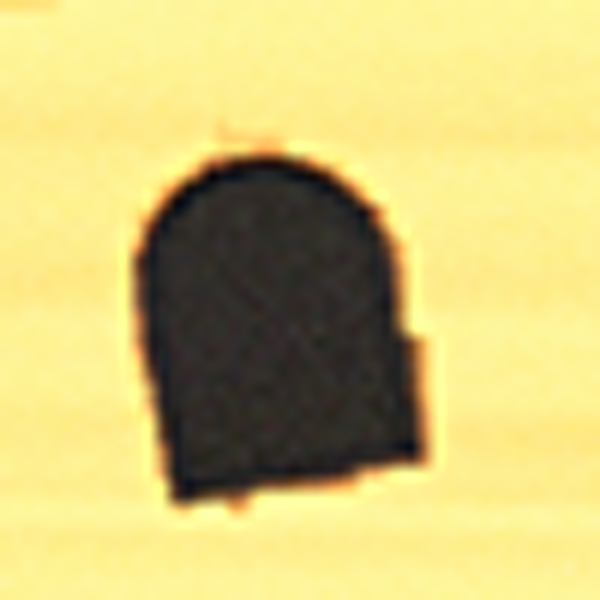

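View pics/twA_c235_125_4.4.png

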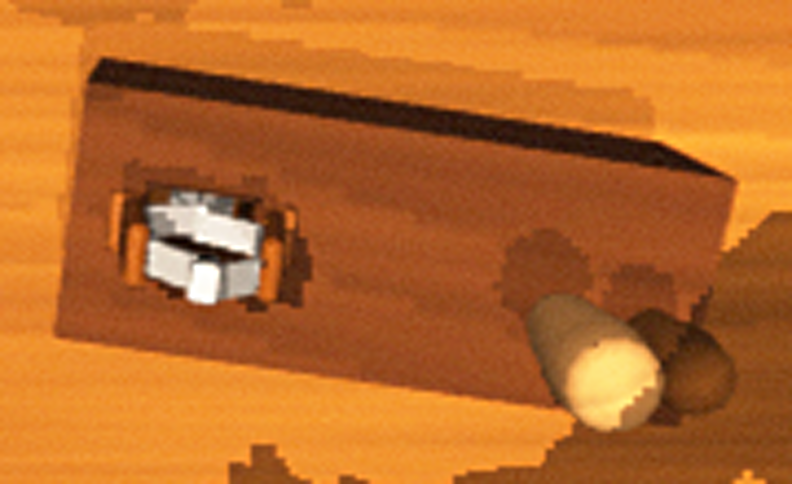

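```bash
cat > fit.py <<'E'
from h import *
from scipy.optimize import minimize
def Dout(w=.020,x0=-.015,x1=.0095,xs=-.005):
    r=w/2; t=np.linspace(np.pi/2,3*np.pi/2,25)
    a=(xs-x0)
    return np.r_[[[x1,-r]],[[x1,r]],np.c_[xs+a*np.cos(t),r*np.sin(t)]]
def sil(d,p,out,z0,z1,S=4,shape=(420,560)):
    x,y,a=p; c,s=np.cos(a),np.sin(a)
    P=out@np.array([[c,s],[-s,c]])+[x,y]
    pts=np.array([proj(d,[q[0],q[1],z]) for z in (z0,z1) for q in P])
    h=cv2.convexHull(((pts+.5)*S).astype(np.float32))
    m=np.zeros((shape[0]*S,shape[1]*S),np.uint8); cv2.fillConvexPoly(m,np.round(h*16).astype(np.int32),1,shift=4); return cv2.resize(m.astype(np.float32),(shape[1],shape[0]),interpolation=cv2.INTER_AREA)
def fit(d,mask,out,z0,z1,p0):
    f=lambda p:np.abs(sil(d,[p[0]*1e-3,p[1]*1e-3,p[2]*.02],out,z0,z1)-mask).sum()
    r=minimize(f,[p0[0]*1e3,p0[1]*1e3,p0[2]/.02],method="Nelder-Mead",options=dict(xatol=.02,fatol=.05,initial_simplex=np.array([[p0[0]*1e3,p0[1]*1e3,p0[2]/.02]]*4)+np.array([[0,0,0],[2,0,0],[0,2,0],[0,0,4]])))
    return r.x*[1e-3,1e-3,.02],r.fun,mask.sum()
E
python3 - <<'E'
from fit import *
d=load("tipA"); im=cv2.imread("pics/tipA_raw.png").astype(float).mean(2)
# soft mask: block ~ bright, tip ~ dark
sub=im[155:205,270:320]; print(np.percentile(sub,[5,50,95]))
m=np.zeros_like(im); m[155:205,270:320]=np.clip((170-sub)/(170-45),0,1); m[m<.3]=0
for z1 in [.029]:
    for y0 in (.1,.25,-.1): print(np.round(fit(d,m,Dout(),.022,z1,[.549,.063,y0]),4) if 0 else fit(d,m,Dout(),.022,z1,[.549,.063,y0]))
b=[onz(d,u/1.4,v/1.4,.022)[:2].round(4) for u,v in [(205,211),(455,215),(454,298),(211,296)]]; print("tipblock",b, np.mean(b,0))
d=load("heelA")
c=lambda u,v,f,x,y,z:onz(d,x+u/f,y+v/f,z)
print("bore",c(373,480,8,240,130,.145))
fl=[c(u,v,8,240,130,.145) for u,v in [(315,572),(465,545),(280,400),(437,385)]]
print(np.round(fl,4)); 
e=fl[1]-fl[0]; print("heel flat len",np.linalg.norm(e),"yaw",np.degrees(np.arctan2(-e[0],e[1])))
for i,j in [(2,0),(3,1)]:
    e=fl[i]-fl[j]; e=-e; print("side yaw",np.degrees(np.arctan2(e[1],e[0])))
d=load("twA")
B=[c(u,v,4.4,235,125,.064) for u,v in [(90,85),(58,335),(560,408),(735,180)]]; print(np.round(B,4))
for a,b2 in [(0,3),(1,2)]:
    e=B[b2]-B[a]; print("len",np.linalg.norm(e),"yaw",np.degrees(np.arctan2(-e[0],e[1])))
e=B[1]-B[0]; print("short",np.linalg.norm(e),np.degrees(np.arctan2(e[1],e[0])))
print("tail",c(203,262,4.4,235,125,.123))
E
```

```text
[ 39.66666667 212.33333333 218.66666667]
(array([0.54935355, 0.06349744, 0.19405234]), np.float64(42.38383333333333), np.float64(543.1306666666667))
(array([0.54918208, 0.06348139, 0.20972984]), np.float64(42.6145), np.float64(543.1306666666667))
(array([0.549372  , 0.0634275 , 0.17171047]), np.float64(42.403999999999996), np.float64(543.1306666666667))
tipblock [array([ 0.5201, -0.0672]), array([0.5223, 0.0921]), array([0.5775, 0.0936]), array([ 0.5765, -0.0687])] [0.5491  0.01245]
bore [0.4941423  0.25526002 0.145     ]
[[0.5046 0.2489 0.145 ]
 [0.5015 0.2655 0.145 ]
 [0.4852 0.2451 0.145 ]
 [0.4836 0.2622 0.145 ]]
heel flat len 0.016860015935939738 yaw 10.469550167741206
side yaw 11.13210494924076
side yaw 10.41561055956372
[[ 0.4636 -0.2722  0.064 ]
 [ 0.5216 -0.2805  0.064 ]
 [ 0.5393 -0.1618  0.064 ]
 [ 0.4848 -0.1255  0.064 ]]
len 0.14824926438153024 yaw -8.190375307093166
len 0.12008009821952162 yaw -8.452976146104193
short 0.05857511812826344 -8.17297556037103
tail [ 0.49142869 -0.2473093   0.123     ]
```

Tip at (0.549,0.0635) and tip-block centre at (0.549,0.0125), so the spacing comes out at 51 mm (52 expected). Bore at (0.494,0.255), shoe yaw about 10.6°, tool-block yaw about -8.2°, slot at about (0.4976,-0.2467). Next: a lower view of the tweezers.

```bash
python3 - <<'E'
from h import *
manip.move_to([.4976,-.2467,.20],down(np.radians(81.8))); manip.hold(.2); snap("wrist","twB"); crop("twB",200,140,360,260,5)
print(manip.get_position(),manip.get_time(), manip.get_contact_force())
d=load("twB")
for z in (.064,.068,.105,.123): print(z,proj(d,[.4976,-.2467,z]),(proj(d,[.4976,-.2467,z])-[200,140])*5)
E
```

```text
[ 0.49869905 -0.24730712  0.20191397] 5.05 [ 0.1579384  -0.38569941 -0.6319404 ]
0.064 [280.05602118 188.76439246] [400.28010591 243.82196228]
0.068 [280.08302116 189.8629917 ] [400.41510581 249.31495851]
0.105 [280.36988519 201.53517081] [401.84942595 307.67585406]
0.123 [280.53920261 208.42450877] [402.69601304 342.12254385]
```

View pics/twB_c200_140_5.png

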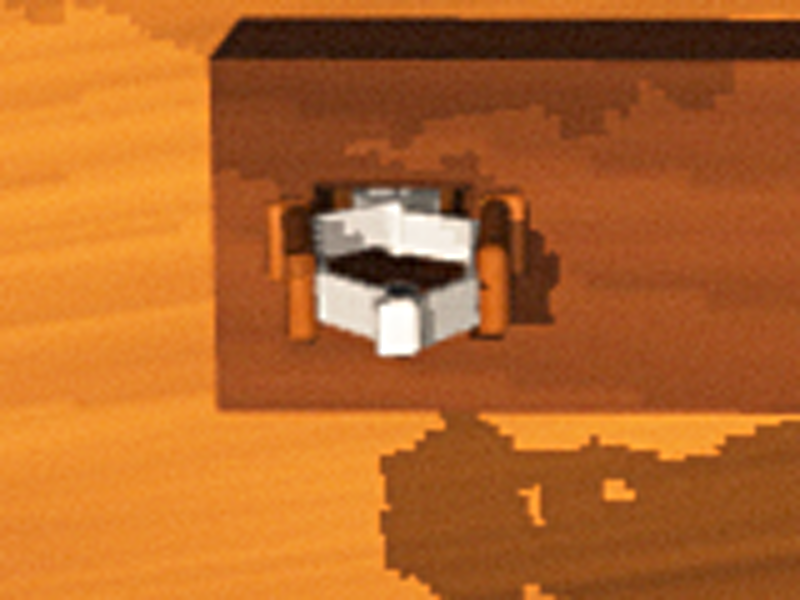

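Aligned with the block yaw. At the grip tops the outer faces are at crop u=288 and 508, v from 255 to 340. Block top edges are at v=58 and 408, left edge at u≈214.

```bash
python3 - <<'E'
from h import *
d=load("twB"); a=np.radians(-8.2); Rm=np.array([[np.cos(a),-np.sin(a)],[np.sin(a),np.cos(a)]])
def c(u,v,z): return onz(d,200+u/5,140+v/5,z)[:2]
def loc(p): return ((p-np.array([.4976,-.2467]))@Rm*1e3).round(1)  # in block axes rel. to slot est (mm)
for n,u,v,z in [("gripL top",288,297,.105),("gripR top",508,297,.105),("gtop near edge",301,255,.105),("far edge",301,340,.105),("tail",398,325,.123),("flangeL",266,240,.068),("flangeR",525,235,.068),("block topedge",400,58,.064),("block bot",400,408,.064),("block left",214,230,.064)]:
    print(n,c(u,v,z).round(4),loc(c(u,v,z)))
E
```

```text
gripL top [ 0.4937 -0.2628] [ -1.6 -16.5]
gripR top [ 0.4982 -0.2313] [-1.6 15.3]
gtop near edge [ 0.4878 -0.26  ] [ -7.8 -14.5]
far edge [ 0.5004 -0.2619] [  4.9 -14.7]
tail [ 0.4951 -0.247 ] [-2.4 -0.6]
flangeL [ 0.4929 -0.2683] [ -1.5 -22.1]
flangeR [ 0.4981 -0.2262] [-2.4 20.4]
block topedge [ 0.4671 -0.2425] [-30.8  -0.2]
block bot [ 0.526  -0.2507] [28.7  0.1]
block left [ 0.4909 -0.277 ] [ -2.3 -30.9]
```

```bash
python3 - <<'E'
from h import *
o=down(np.radians(81.8))
print(manip.get_position(),manip.get_contact_force())
w=manip.command_gripper(.042,40); print("w",manip.get_width(),manip.get_time())
manip.servo_line([.4960,-.2472,.15],o,rate=.1); print(manip.get_position(),manip.get_contact_force())
manip.servo_line([.4960,-.2472,.0935],o,rate=.05); manip.hold(.2); print(manip.get_position(),manip.get_contact_force(),manip.get_time())
snap("wrist","twC"); crop("twC",0,0,560,420,1.4)
snap("side","side3"); crop("side3",260,220,360,330,6)
E
```

```text
[ 0.49869905 -0.24730712  0.20191397] [ 0.1579384  -0.38569941 -0.6319404 ]
w 0.04209181328905755 5.55
[ 0.49624728 -0.24732438  0.15014066] [-0.31932195  0.72525964  0.93172725]
[ 0.49616985 -0.24727285  0.09381023] [0.29618469 0.41061282 0.42305179] 7.6833
```

View pics/twC_c0_0_1.4.png

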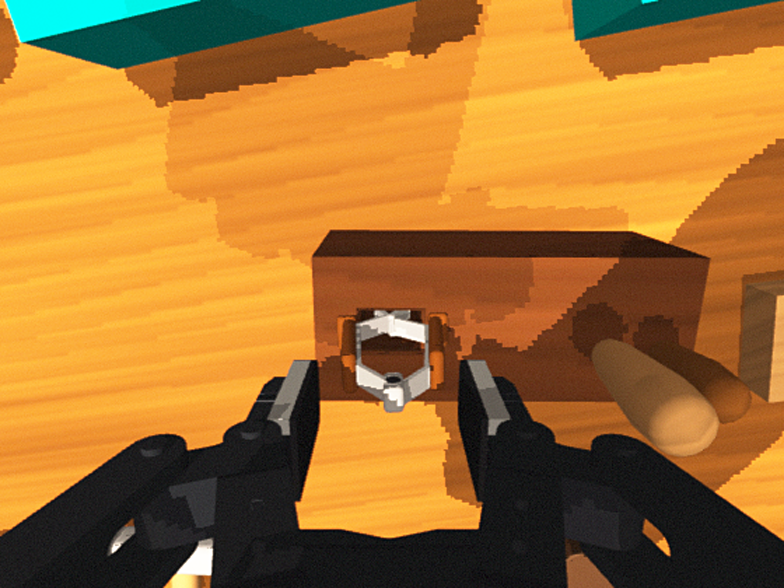

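View pics/side3_c260_220_6.png

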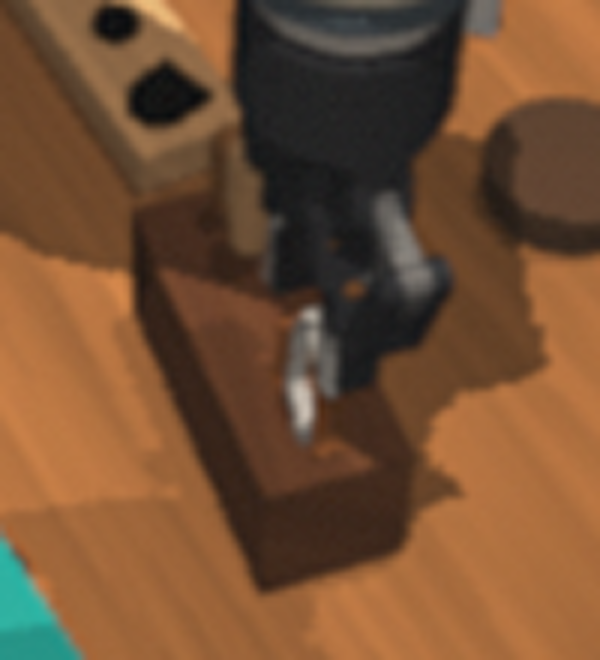

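```bash
python3 - <<'E'
from h import *
d=load("twC"); a=np.radians(-8.2); X=np.array([np.cos(a),np.sin(a),0]);Y=np.array([-np.sin(a),np.cos(a),0])
p=np.array([.49617,-.24727,0])
im=cv2.resize(cv2.imread("pics/twC_raw.png"),None,fx=4,fy=4,interpolation=cv2.INTER_CUBIC)
def mk(x,y,z,col):
    u=proj(d,p+X*x+Y*y+[0,0,z]); cv2.circle(im,tuple(int(t) for t in (u+.5)*4),3,col,-1); return u.round(1)
# fingertip edges
for s in(-1,1):
    for x in(-.011,0,.011): print("pad",s,x,mk(x,s*.021,.0718,(0,255,0)),mk(x,s*.021,.0938,(0,255,255)))
    for x in(-.007,.007): mk(x,s*.0175,.105,(255,0,0)); mk(x,s*.0215,.068,(255,0,255))
mk(0,0,.123,(255,255,255))
cv2.imwrite("pics/ov.png",im[800:1600,750:1500])
E
```

```text
pad -1 -0.011 [240.  221.2] [235.3 235.8]
pad -1 0 [240.5 241. ] [236.  257.8]
pad -1 0.011 [241.1 260.2] [236.7 279.1]
pad 1 -0.011 [320.7 221.2] [326.2 235.9]
pad 1 0 [320.1 241. ] [325.3 257.9]
pad 1 0.011 [319.4 260.2] [324.4 279.1]
```

View pics/ov.png

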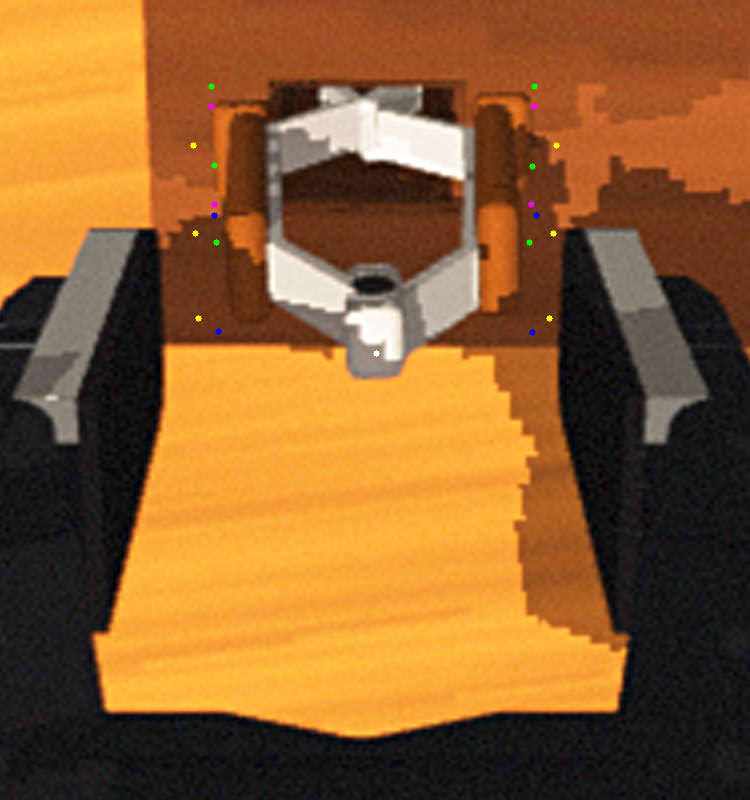

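The fingertips in the wrist view look higher than "22 mm ahead of the TCP" would put them, so I'll check the actual fingertip height in the fixed cameras.

```bash
python3 - <<'E'
from h import *
snap("scene","scene3")
a=np.radians(-8.2); X=np.array([np.cos(a),np.sin(a),0]);Y=np.array([-np.sin(a),np.cos(a),0])
p=np.array([.49617,-.24727,0])
for n,box in [("side3",(260,220,360,330)),("scene3",(180,220,280,320))]:
    d=load(n); S=7
    im=cv2.resize(cv2.imread(f"pics/{n}_raw.png"),None,fx=S,fy=S,interpolation=cv2.INTER_CUBIC)
    def mk(x,y,z,col):
        u=proj(d,p+X*x+Y*y+[0,0,z]); cv2.circle(im,tuple(int(t) for t in (u+.5)*S),4,col,-1)
    for s in(-1,1):
        for x in(-.011,.011): mk(x,s*.021,.0718,(0,255,0)); mk(x,s*.021,.108,(0,255,255))
        for x in(-.007,.007): mk(x,s*.0175,.105,(255,0,0)); mk(x,s*.0215,.068,(255,0,255))
    mk(0,0,.123,(255,255,255))
    x0,y0,x1,y1=box; cv2.imwrite(f"pics/ov_{n}.png",im[y0*S:y1*S,x0*S:x1*S])
E
```

```text
(no output)
```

View pics/ov_side3.png

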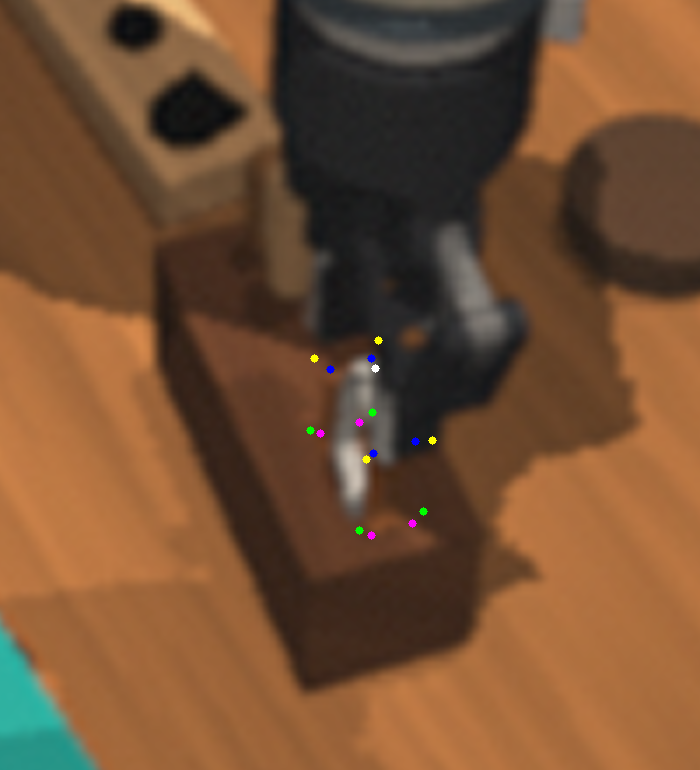

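View pics/ov_scene3.png

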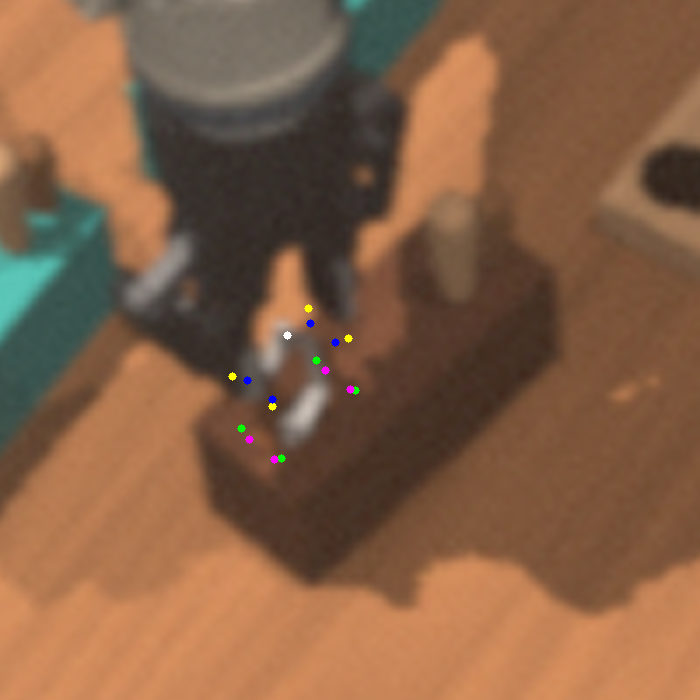

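All three cameras agree that, at this opening, the fingertips are at about z=0.108. That is roughly 15 mm behind the reported TCP and about 5 mm off towards +x, not 22 mm ahead of it. I'll trust the images, shift by the visual offset, and descend with a force guard.

```bash
python3 - <<'E'
from h import *
o=down(np.radians(81.8))
manip.servo_line([.4914,-.2454,.0935],o,rate=.05); manip.hold(.3); print(manip.get_position(),manip.get_contact_force())
snap("wrist","twD"); crop("twD",180,190,380,340,4)
F0=manip.get_contact_force()
for z in (.089,.085,.081):
    manip.servo_line([.4914,-.2454,z],o,rate=.05); f=manip.get_contact_force(); print(z,f.round(2),manip.get_position().round(4))
    if np.abs(f-F0).max()>3: break
manip.hold(.2); snap("wrist","twE"); crop("twE",180,190,380,340,4); snap("side","side4"); crop("side4",260,220,360,330,6); print(manip.get_time())
E
```

```text
[ 0.49150181 -0.24544775  0.09352449] [ 1.18895311  0.09786968 -0.35038702]
0.089 [ 0.51 -0.06  0.27] [ 0.4911 -0.2452  0.0886]
0.085 [-0.78  0.22 -0.83] [ 0.4912 -0.2453  0.0847]
0.081 [-0.36  0.14  0.32] [ 0.4912 -0.2453  0.0807]
9.4833
```

View pics/twE_c180_190_4.png

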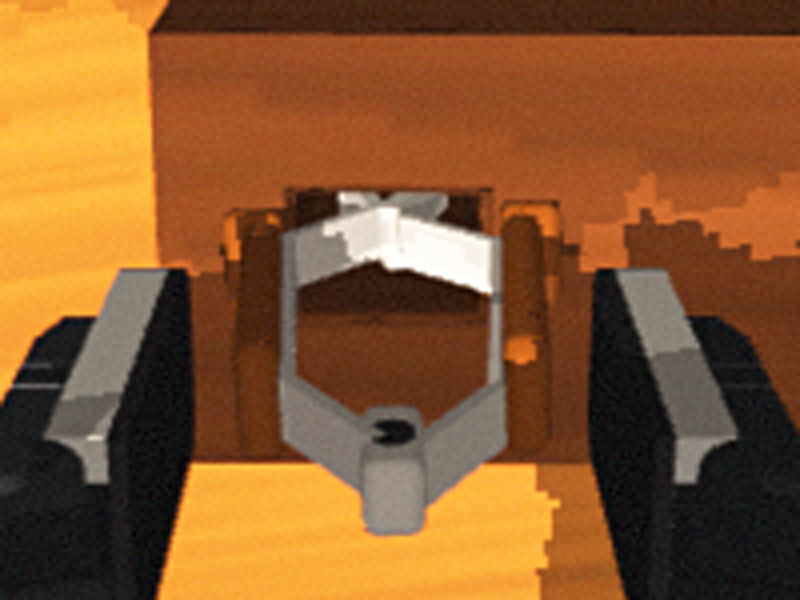

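View pics/side4_c260_220_6.png

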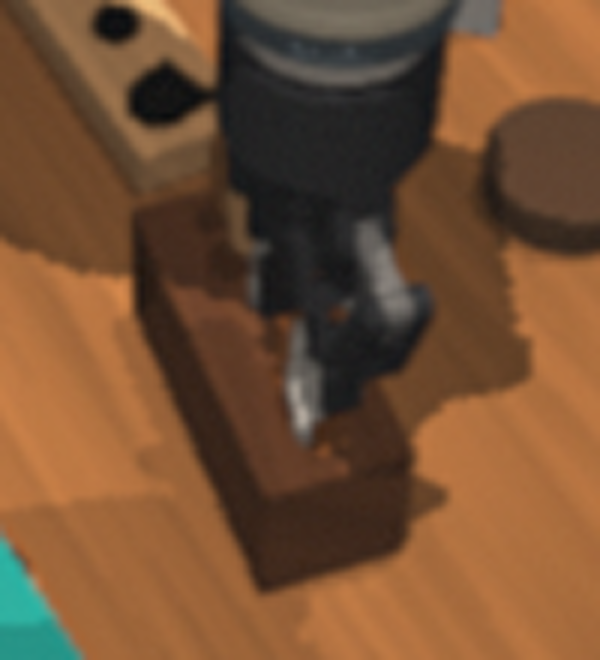

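No contact even at TCP z=0.081, where the stated geometry would already have the fingers in the block. So the real fingertips are high, near z≈0.095. The fingers at (188/592) are centred on the grips (237/550). I'll pre-close and descend guarded to the flanges.

```bash
python3 - <<'E'
from h import *
o=down(np.radians(81.8))
manip.command_gripper(.0385,40); print(manip.get_width(),manip.get_time())
F0=manip.get_contact_force()
for z in (.074,.067,.062):
    manip.servo_line([.4914,-.2454,z],o,rate=.06); f=manip.get_contact_force(); print(z,f.round(2),manip.get_position().round(4))
    if np.abs(f-F0).max()>3: break
manip.hold(.1); snap("wrist","twF"); crop("twF",180,190,380,340,4); snap("side","side5"); crop("side5",260,220,360,330,6); print(manip.get_time())
E
```

```text
0.03846083958823932 9.7
0.074 [-0.09 -0.46 -0.39] [ 0.491  -0.2452  0.0734]
0.067 [-0.42  0.75  0.03] [ 0.491  -0.2452  0.0665]
0.062 [ 0.02 -0.22 -1.16] [ 0.4912 -0.2453  0.0617]
10.6833
```

View pics/twF_c180_190_4.png

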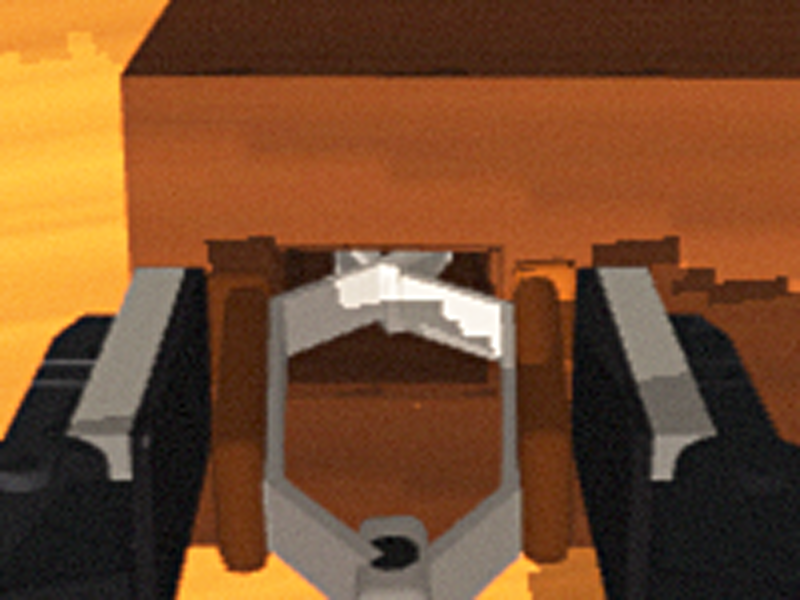

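View pics/side5_c260_220_6.png

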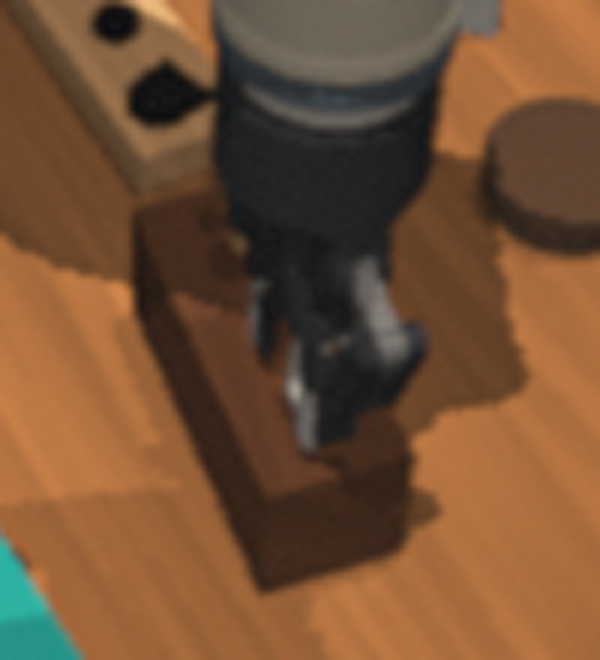

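Fingers straddle the grips (208/577 against grips 215–570) and are still about 8–10 mm above the flanges. Continuing down guarded to contact.

```bash
python3 - <<'E'
from h import *
o=down(np.radians(81.8))
z=.0585
manip.servo_line([.4914,-.2454,z],o,rate=.04)
while z>.045:
    z-=.001
    manip.servo_line([.4914,-.2454,z],o,rate=.03); f=manip.get_contact_force(); print(round(z,4),f.round(2),manip.get_position().round(4)[2])
    if f[2]>3.5: break
print(manip.get_time())
snap("wrist","twG"); crop("twG",180,190,380,340,4)
E
```

```text
0.0575 [-0.4  -0.4  -0.36] 0.0575
0.0565 [-0.25 -0.08 -0.07] 0.0565
0.0555 [-0.2  -0.26  0.33] 0.0554
0.0545 [-0.48  0.59 -0.52] 0.0544
0.0535 [0.51 0.39 0.05] 0.0534
0.0525 [ 0.29  0.01 -0.06] 0.0524
0.0515 [ 0.25 -0.16  0.14] 0.0514
0.0505 [-0.19  0.93  0.43] 0.0505
0.0495 [-1.89  1.99 10.3 ] 0.0504
13.1833
```

View pics/twG_c180_190_4.png

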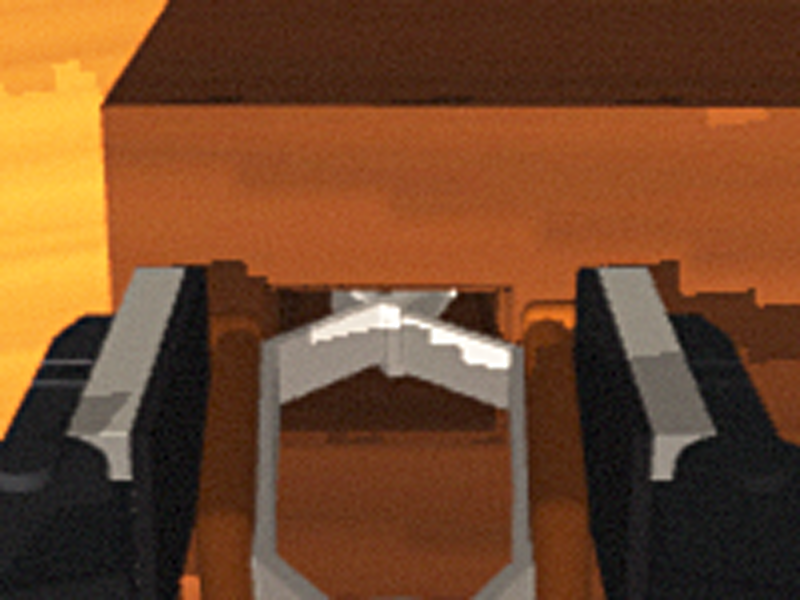

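Flange contact is clear: 10 N at TCP z=0.0504, so the fingertips are 17.6 mm behind the reported TCP. Backing off 0.8 mm and gripping.

```bash
python3 - <<'E'
from h import *
o=down(np.radians(81.8))
P=[.4914,-.2454]
manip.servo_line(P+[.0514],o,rate=.03)
manip.command_gripper(.0322,40); manip.hold(.1); f=manip.get_contact_force(); print("closed",manip.get_width(),f.round(2),manip.get_position().round(4),manip.get_torque().round(3))
z=.0514
while z>.048:
    if f[2]>8: break
    z-=.0005
    manip.servo_line(P+[z],o,rate=.03); f=manip.get_contact_force(); print(round(z,4),f.round(2),manip.get_position().round(4))
print(manip.get_time(),manip.get_width())
snap("wrist","twH"); crop("twH",180,190,380,340,4)
E
```

```text
closed 0.03261494567137567 [-0.85  0.06  7.09] [ 0.4918 -0.2455  0.0519] [ 0.163  0.16  -0.003]
0.0509 [-2.27  2.11 11.84] [ 0.4918 -0.2456  0.0518]
14.075 0.032772788809077184
```

View pics/twH_c180_190_4.png

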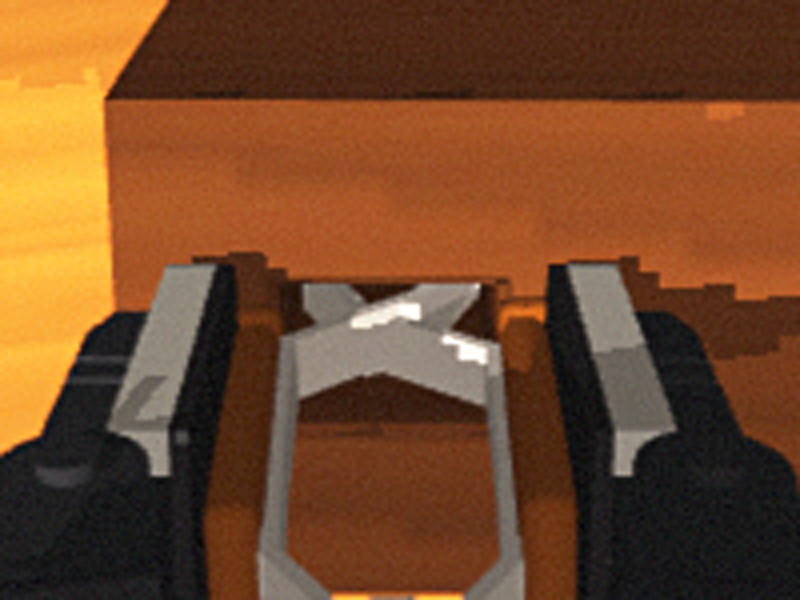

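Gripped at 32.7 mm, with zero gap to the flanges at TCP z=0.0518. So the jaw tips are at TCP z − 0.0438. Lifting straight up above the awls, then looking.

```bash
python3 - <<'E'
from h import *
o=down(np.radians(81.8))
p=manip.get_position()
manip.servo_line([p[0],p[1],.115],o,rate=.08)
print(manip.get_contact_force().round(2),manip.get_width())
manip.servo_line([p[0],p[1],.20],o,rate=.15); manip.hold(.15)
print(manip.get_position(),manip.get_contact_force().round(2),manip.get_width(),manip.get_time())
snap("wrist","twI"); crop("twI",200,150,360,310,4); snap("side","side6"); crop("side6",240,160,380,300,4.2)
E
```

```text
[ 0.84  0.18 -1.3 ] 0.03236128384521141
[ 0.49101447 -0.24515286  0.19867414] [-1.24 -0.02 -0.54] 0.032223345143709434 15.9417
```

View pics/twI_c200_150_4.png

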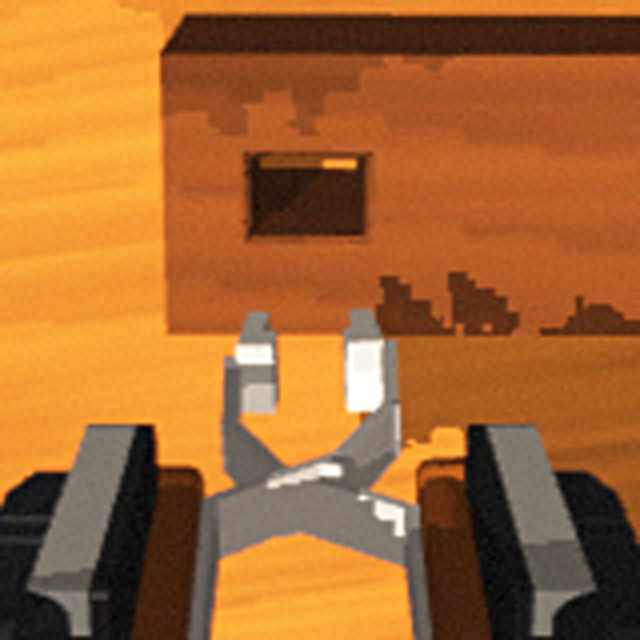

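View pics/side6_c240_160_4.2.png

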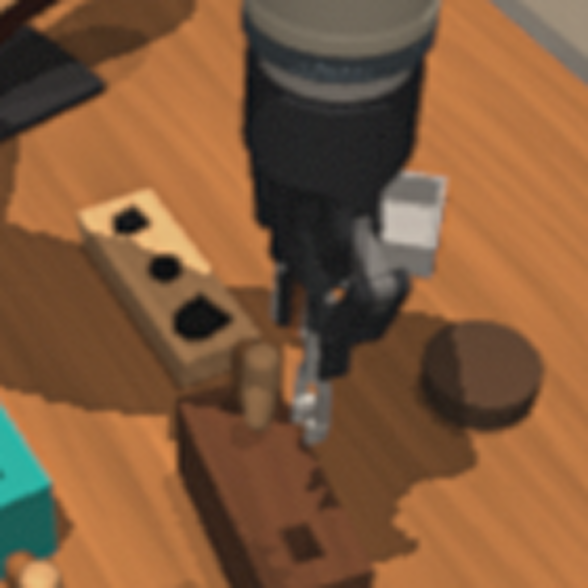

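The tool is held cleanly: jaws at crop (258/362, 313), centred under the fingers, empty slot visible at (309,196). Moving above the narrow tip and opening the jaws at a hover to check alignment.

```bash
python3 - <<'E'
from h import *
o=down(np.radians(100.7))
manip.move_to([.5455,.0622,.20],o)
print(manip.get_time(),manip.get_width())
manip.command_gripper(.0279,60)
manip.servo_line([.5455,.0622,.090],o,rate=.12); manip.hold(.2)
print(manip.get_position(),manip.get_contact_force().round(2),manip.get_width(),manip.get_time())
snap("wrist","piA"); crop("piA",200,120,360,280,4.5); snap("side","side7"); crop("side7",220,150,340,270,5); snap("scene","scene7"); crop("scene7",230,170,330,270,5)
E
```

```text
17.2333 0.03226840999744922
[0.54597927 0.06225531 0.09073704] [ 0.5   0.18 -0.95] 0.028476858445720513 18.7167
```

View pics/piA_c200_120_4.5.png

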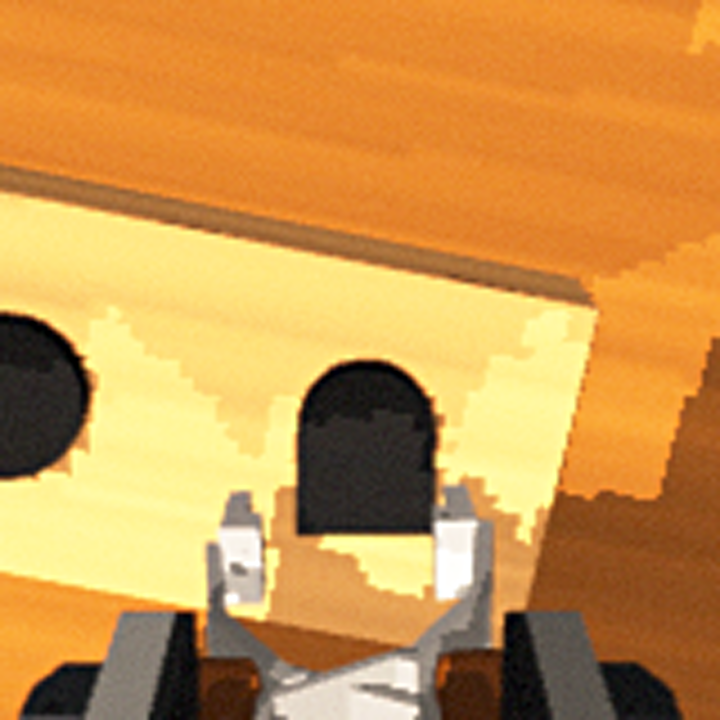

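View pics/side7_c220_150_5.png

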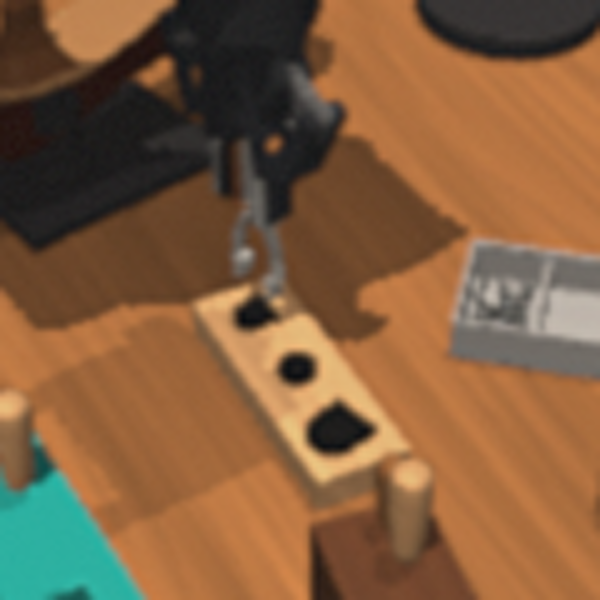

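View pics/scene7_c230_170_5.png

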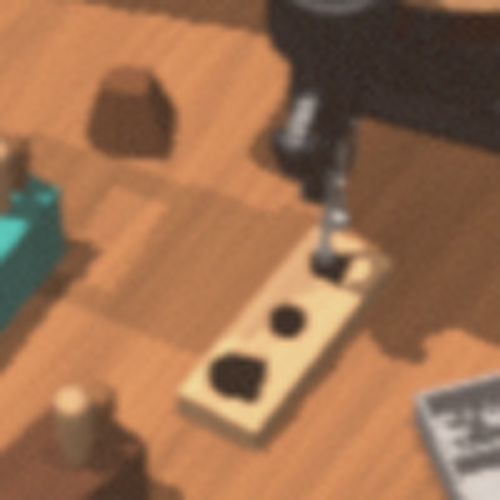

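The flat edge is horizontal in view (v=534), so yaw is good. The pad spans u=298–435 (centre 366) while the jaws are centred at 348, so I need +2.5 mm along tool y. Fore-aft, the jaw centre is at about +2 mm in the tip frame, as wanted. Correcting and looking lower.

```bash
python3 - <<'E'
from h import *
o=down(np.radians(100.7))
manip.command_gripper(.0273,60)
manip.servo_line([.5450,.0647,.0785],o,rate=.08); manip.hold(.2)
print(manip.get_position(),manip.get_contact_force().round(2),manip.get_width(),manip.get_time())
snap("wrist","piB"); crop("piB",200,120,360,280,4.5)
E
```

```text
[0.54509729 0.06473249 0.07851137] [-0.49 -0.28 -1.23] 0.027841252517826664 19.5833
```

View pics/piB_c200_120_4.5.png

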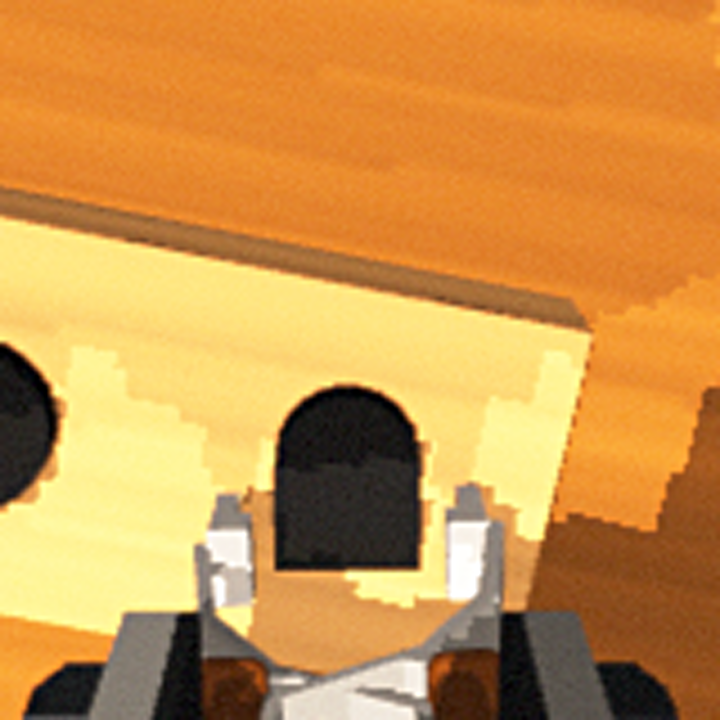

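Now centred (pad 275–420, jaws 242–455). Descending to put the jaw tips just above the block, then letting them close.

```bash
python3 - <<'E'
from h import *
o=down(np.radians(100.7))
P=[.5454,.0648]
for z in (.0705,.0693,.0683):
    manip.servo_line(P+[z],o,rate=.05); f=manip.get_contact_force(); print(z,manip.get_position().round(4),f.round(2))
    if f[2]>3 or np.abs(f[:2]).max()>3: break
snap("wrist","piC"); crop("piC",200,120,360,280,4.5)
print(manip.get_time())
E
```

```text
0.0705 [0.545  0.0647 0.07  ] [ 0.42 -0.6  -1.14]
0.0693 [0.5454 0.0648 0.0693] [-0.55  0.27 -0.5 ]
0.0683 [0.5454 0.0648 0.0683] [-0.3  -0.16  0.06]
20.4917
```

View pics/piC_c200_120_4.5.png

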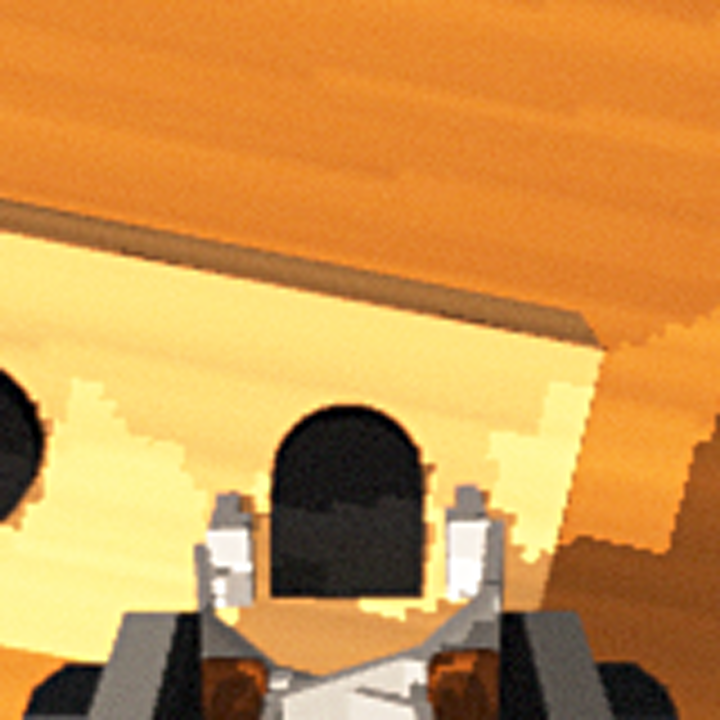

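Jaws straddle the pad. A quick guarded probe for the block top confirms the jaw height before closing.

```bash
python3 - <<'E'
from h import *
o=down(np.radians(100.7))
P=[.5454,.0648]; z=.0683
while z>.064:
    z-=.0005
    manip.servo_line(P+[z],o,rate=.03); f=manip.get_contact_force(); print(round(z,4),manip.get_position().round(4)[2],f.round(2))
    if f[2]>2.5 or np.abs(f[:2]).max()>3: break
zc=manip.get_position()[2]
manip.servo_line(P+[zc+.0014],o,rate=.03)
print(manip.get_position().round(4),manip.get_contact_force().round(2))
for w in (.030,.0315,.0321):
    manip.command_gripper(w,60); print(w,manip.get_width(),manip.get_contact_force().round(2))
manip.hold(.15)
snap("wrist","piD"); crop("piD",200,120,360,280,4.5)
print(manip.get_width(),manip.get_time())
E
```

```text
0.0678 0.0678 [ 0.12  0.57 -0.31]
0.0673 0.0673 [ 0.08 -0.08 -0.28]
0.0668 0.0668 [-0.38 -0.99 -0.46]
0.0663 0.0663 [-0.18  0.56 -0.92]
0.0658 0.0657 [ 0.17  0.44 -0.61]
0.0653 0.0653 [ 0.11  0.19 -0.32]
0.0648 0.0648 [ 0.33 -0.53 -1.15]
0.0643 0.0643 [-0.32  0.69  0.55]
0.0638 0.0638 [ 0.28 -0.25 -0.72]
[0.5455 0.0648 0.0653] [-0.02  0.5  -0.92]
0.03 0.030029934074689037 [ 0.18 -0.47  1.8 ]
0.0315 0.031163457518340598 [0.08 1.26 0.78]
0.0321 0.03192833416084281 [-1.12  0.12  0.48]
0.032243998314826314 23.8417
```

View pics/piD_c200_120_4.5.png

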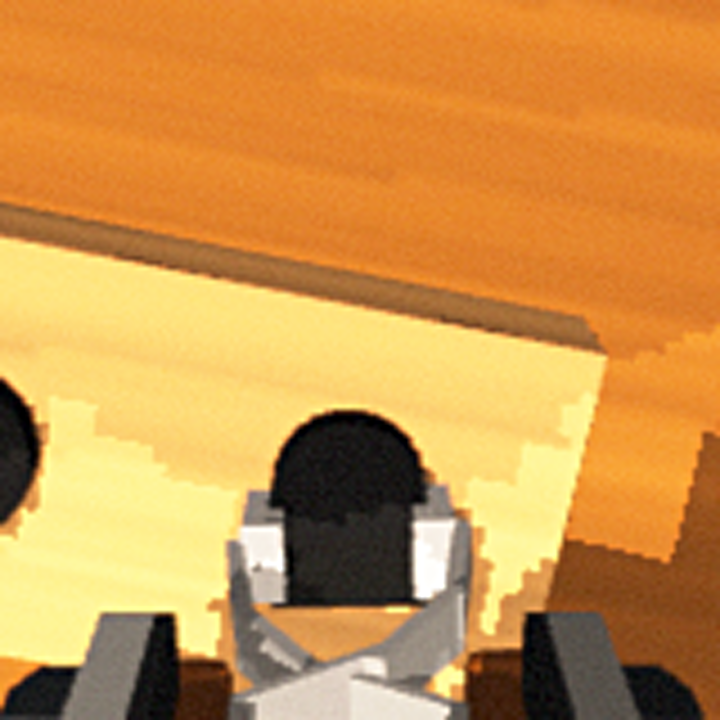

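No contact down to 0.0638, so the splayed jaws sit slightly higher than estimated. The jaws have closed on the pad sides with the step ledges over its edges, and the grip reads 32.2 mm. Lifting slowly and checking.

```bash
python3 - <<'E'
from h import *
o=down(np.radians(100.7))
p=manip.get_position()
manip.servo_line([p[0],p[1],.0853],o,rate=.05)
snap("wrist","piE"); crop("piE",200,120,360,280,4.5)
manip.servo_line([p[0],p[1],.135],o,rate=.08);manip.hold(.25)
print(manip.get_width(),manip.get_time(),manip.get_position(),manip.get_contact_force().round(2))
snap("wrist","piF"); crop("piF",200,120,360,280,4.5);snap("side","side8"); crop("side8",220,110,340,230,5); snap("scene","scene8"); crop("scene8",230,150,330,250,5)
E
```

```text
0.03207788173899387 25.4667 [0.54510678 0.0647676  0.13447984] [ 0.09 -0.4  -0.74]
```

View pics/piF_c200_120_4.5.png

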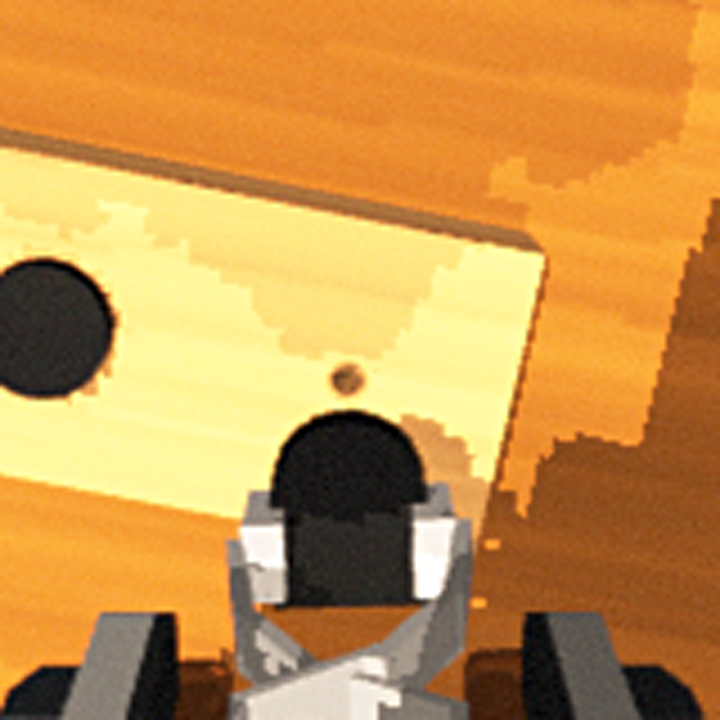

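View pics/side8_c220_110_5.png

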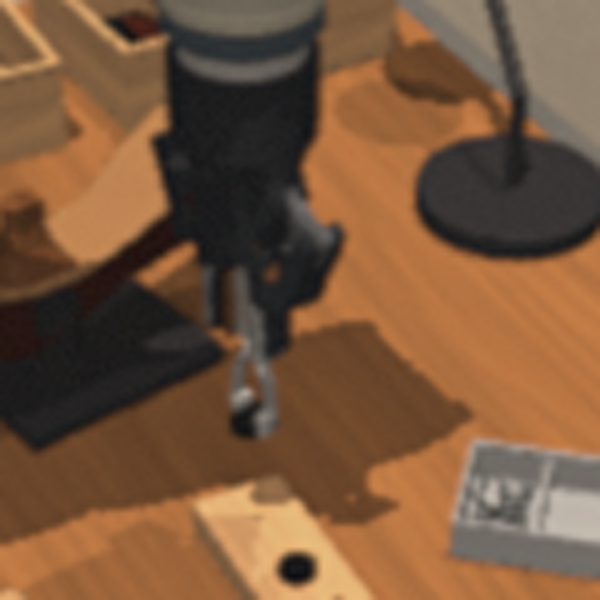

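View pics/scene8_c230_150_5.png

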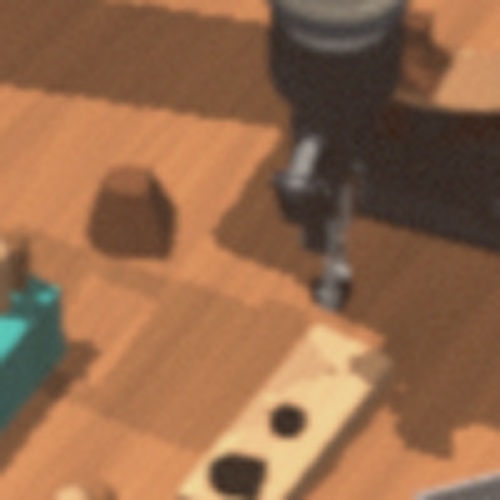

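The tip is held level in the jaws and its empty hole is visible at crop (348,380). That hole pixel gives a direct visual reference for where the dowel lands. I'll view the bore from the same relative height (TCP 0.1125 above the surface) and put it at the same pixel.

```bash
python3 - <<'E'
from h import *
d=load("piF"); H=onz(d,200+348/4.5-.4,120+380/4.5-.4,.022); M=np.array(d["M"])
print("hole cal",H)
p=manip.get_position(); pick=np.array([.54545,.0648])
th=np.radians(10.7); xh=np.array([np.cos(th),np.sin(th)]); yh=np.array([-xh[1],xh[0]])
off=H[:2]-pick; print("off along x,y mm",off@xh*1e3,off@yh*1e3)
bore=np.array([.49414,.25526]); tgt=bore-off; print(tgt)
o=down(np.radians(100.7))
manip.servo_line([p[0],p[1],.258],o,rate=.2)
manip.move_to([tgt[0],tgt[1],.258],o); manip.hold(.25)
print(manip.get_width(),manip.get_time(),manip.get_position(),manip.get_ee_rot()-o)
snap("wrist","heB"); crop("heB",200,120,360,280,4.5)
E
```

```text
hole cal [0.54910051 0.06344074 0.022     ]
off along x,y mm 3.3346643808271046 -2.0134013293805024
[0.49048949 0.25661926]
0.03222805328497473 27.45 [0.49105533 0.25541659 0.25796108] [ 0.0014314   0.00014431 -0.00165642]
```

View pics/heB_c200_120_4.5.png

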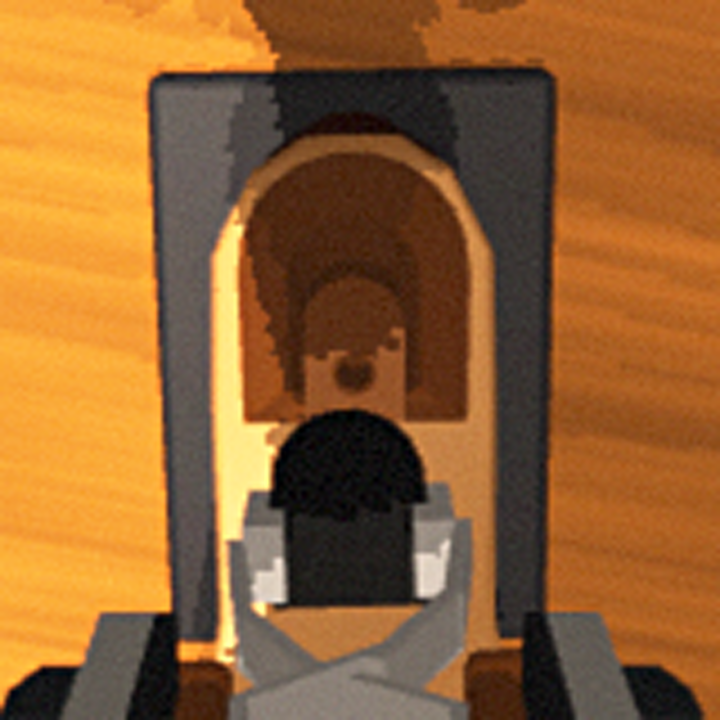

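Yaw is aligned (heel flat edge level at v≈420, sides vertical). Bore at (355,374) against the reference (348,380), so about 1.2 mm in +tool y and −1 mm in x to correct. Adjusting and re-checking before descending.

```bash
python3 - <<'E'
from h import *
o=down(np.radians(100.7))
manip.servo_line([.4903,.2565,.258],o,rate=.03); manip.hold(.3)
print(manip.get_width(),manip.get_time(),manip.get_position(),manip.get_ee_rot()-o)
snap("wrist","heC"); print(crop("heC",245,165,315,235,9), crop("piF",245,165,315,235,9))
E
```

```text
0.03206542280536372 28.05 [0.49027352 0.25657555 0.2579981 ] [-8.81925393e-05 -2.89250177e-06  1.26218032e-04]
pics/heC_c245_165_9.png pics/piF_c245_165_9.png
```

View pics/heC_c245_165_9.png

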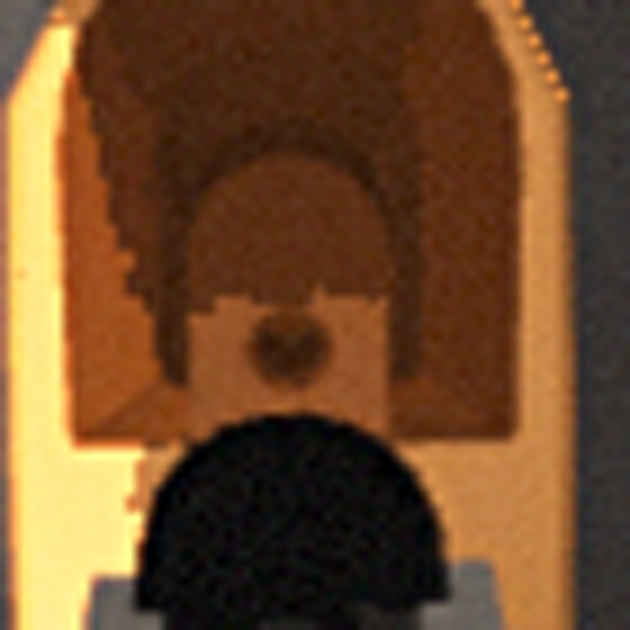

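View pics/piF_c245_165_9.png

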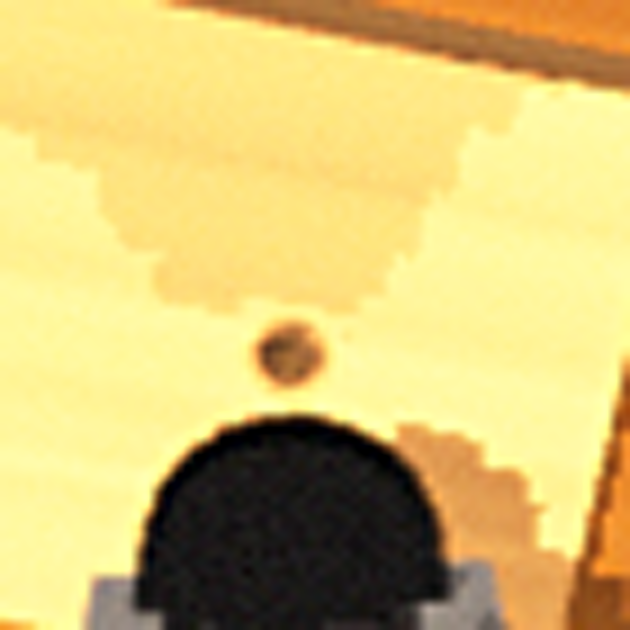

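Bore (289,348) now matches the hole reference (290,353) to within about 0.3 mm after height correction. Descending with a force guard.

```bash
python3 - <<'E'
from h import *
o=down(np.radians(100.7)); P=[.4903,.2566]
manip.servo_line(P+[.2035],o,rate=.08); manip.hold(.15)
print(manip.get_position().round(4),manip.get_contact_force().round(2),manip.get_width(),manip.get_time())
F=[]
z=.2035
while z>.1885:
    z-=.0015
    manip.servo_line(P+[z],o,rate=.03); f=manip.get_contact_force(); print(round(z,4),manip.get_position().round(4),f.round(2))
    if f[2]>4 or np.abs(f[:2]).max()>4: break
print(manip.get_time(),manip.get_width())
snap("wrist","inA"); crop("inA",200,120,360,280,4.5); snap("side","side9"); crop("side9",180,90,300,210,5)
E
```

```text
[0.4907 0.2568 0.2041] [ 0.81 -0.15 -0.52] 0.032356746634686885 29.0833
0.202 [0.4903 0.2566 0.2021] [ 0.5   0.13 -1.11]
0.2005 [0.4902 0.2566 0.2004] [ 0.12 -0.4  -0.56]
0.199 [0.4902 0.2566 0.1989] [ 0.72  0.4  -0.88]
0.1975 [0.4902 0.2566 0.1974] [ 0.23 -0.21 -1.74]
0.196 [0.4902 0.2566 0.1959] [ 0.21  0.48 -1.27]
0.1945 [0.4902 0.2566 0.1944] [-0.32  1.    0.59]
0.193 [0.4902 0.2566 0.1929] [ 0.08 -0.82 -0.87]
0.1915 [0.4902 0.2565 0.1914] [ 0.46 -0.32 -1.06]
0.19 [0.4903 0.2566 0.1899] [ 0.02  0.01 -1.26]
0.1885 [0.4902 0.2566 0.1884] [ 0.3   0.22 -0.47]
31.5833 0.03170420860213158
```

View pics/inA_c200_120_4.5.png

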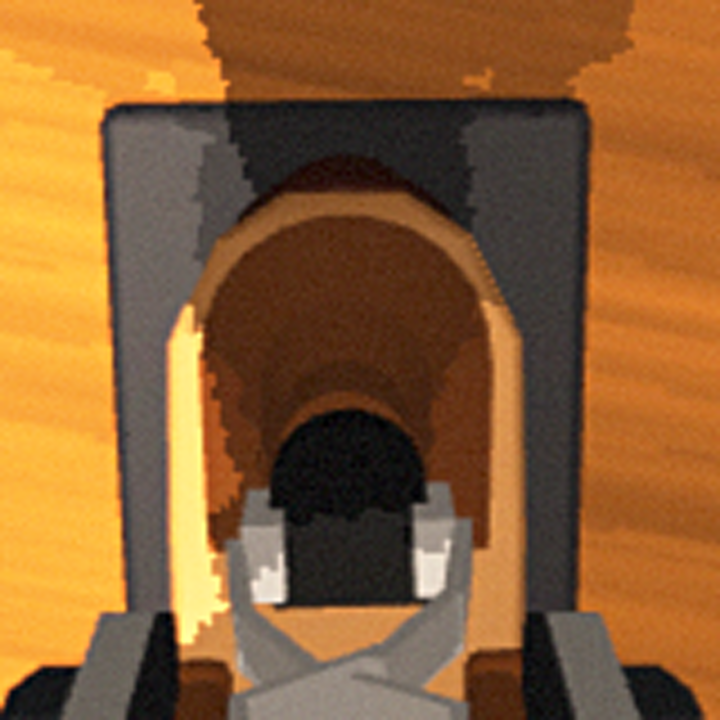

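View pics/side9_c180_90_5.png

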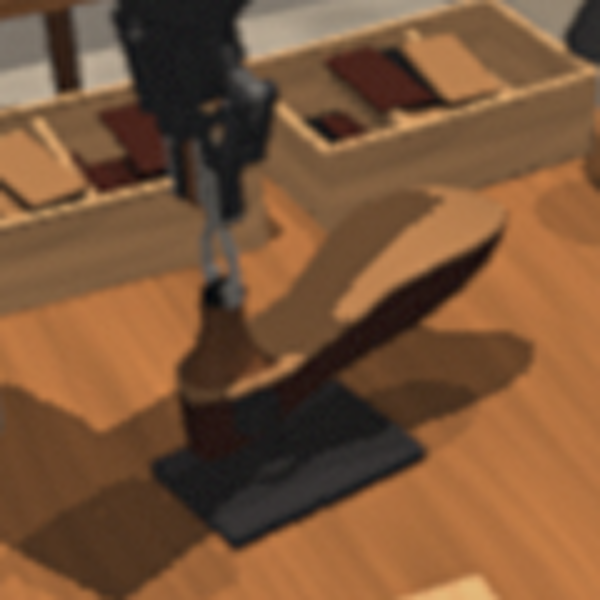

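The dowel is entering freely and the pad is almost on the heel end. Now pressing in small steps towards about 9–10 N.

```bash
python3 - <<'E'
from h import *
o=down(np.radians(100.7)); P=[.4903,.2566]
z=.1885
while z>.181:
    f=manip.get_contact_force()
    if f[2]>8.0: break
    z-=.0006 if f[2]<2.5 else .0003
    manip.servo_line(P+[z],o,rate=.03); f=manip.get_contact_force(); print(round(z,4),manip.get_position().round(4),f.round(2))
for i in range(3):
    manip.hold(.12); print(manip.get_contact_force().round(2),manip.get_position().round(4),manip.get_width().__round__(4))
print(manip.get_time())
snap("wrist","inB"); crop("inB",200,120,360,280,4.5)
E
```

```text
0.1879 [0.4904 0.2567 0.188 ] [-0.06 -0.05  0.01]
0.1873 [0.4904 0.2567 0.1874] [-0.13  0.29  1.22]
0.1867 [0.4903 0.2566 0.1867] [-0.71  0.46  1.87]
0.1861 [0.4906 0.2567 0.1864] [ 0.86 -0.08  4.61]
0.1858 [0.4907 0.2567 0.1863] [-0.32 -0.18  6.91]
0.1855 [0.4908 0.2568 0.1862] [ 0.9  -0.69  6.31]
0.1852 [0.4909 0.2568 0.1859] [1.15 0.26 7.32]
0.1849 [0.491  0.2569 0.1857] [-0.91  0.4   7.06]
0.1846 [0.4911 0.257  0.1856] [-0.32 -0.71  8.76]
[ 0.07 -1.35  8.97] [0.4911 0.257  0.1856] 0.032
[-0.15 -0.95  9.24] [0.4911 0.257  0.1856] 0.0321
[-0.1  -1.07  9.2 ] [0.4911 0.2569 0.1856] 0.032
34.2833
```

View pics/inB_c200_120_4.5.png

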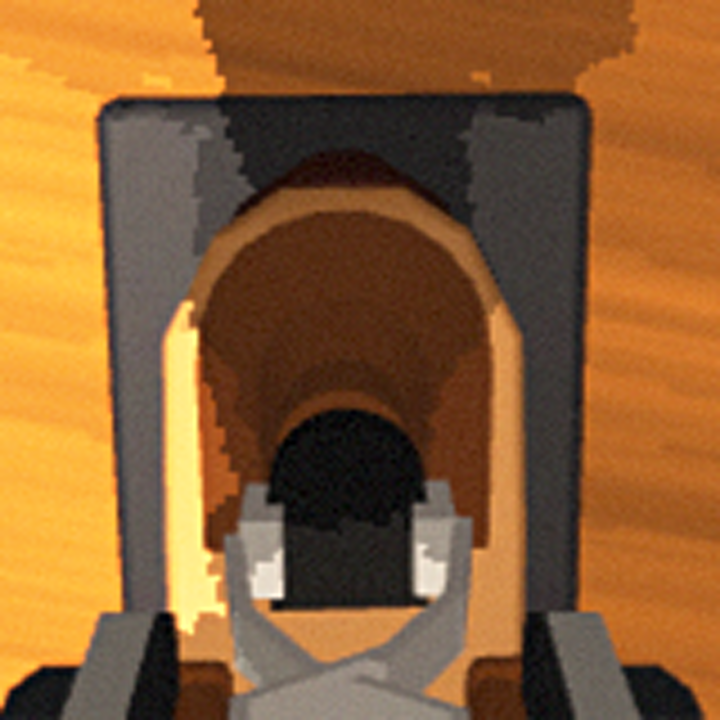

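Pressed at a steady 9.2 N for over 0.35 s. The pad slid about 1.7 mm up to the step and then stopped firmly, as described. Easing the load off and opening the jaws in stages.

```bash
python3 - <<'E'
from h import *
o=down(np.radians(100.7)); P=[.4903,.2566]
z=.1846
manip.servo_line(P+[.1852],o,rate=.03); f=manip.get_contact_force(); print(f.round(2),manip.get_position().round(4))
if f[2]>4.5: manip.servo_line(P+[.1855],o,rate=.03); print(manip.get_contact_force().round(2))
for w in (.0305,.029,.0277):
    manip.command_gripper(w,60); print(w,manip.get_width(),manip.get_contact_force().round(2),manip.get_position().round(4))
manip.hold(.1); snap("wrist","inC"); crop("inC",200,120,360,280,4.5); print(manip.get_time())
E
```

```text
[-0.88 -0.06  7.03] [0.4908 0.2568 0.1857]
[ 0.29 -0.11  6.16]
0.0305 0.030699698189735856 [ 0.36 -0.14  5.48] [0.4907 0.2568 0.1857]
0.029 0.029441162011959673 [ 0.67 -0.3   5.27] [0.4905 0.2567 0.1856]
0.0277 0.02815165500196283 [0.55 0.55 0.01] [0.4895 0.2563 0.1847]
35.6333
```

View pics/inC_c200_120_4.5.png

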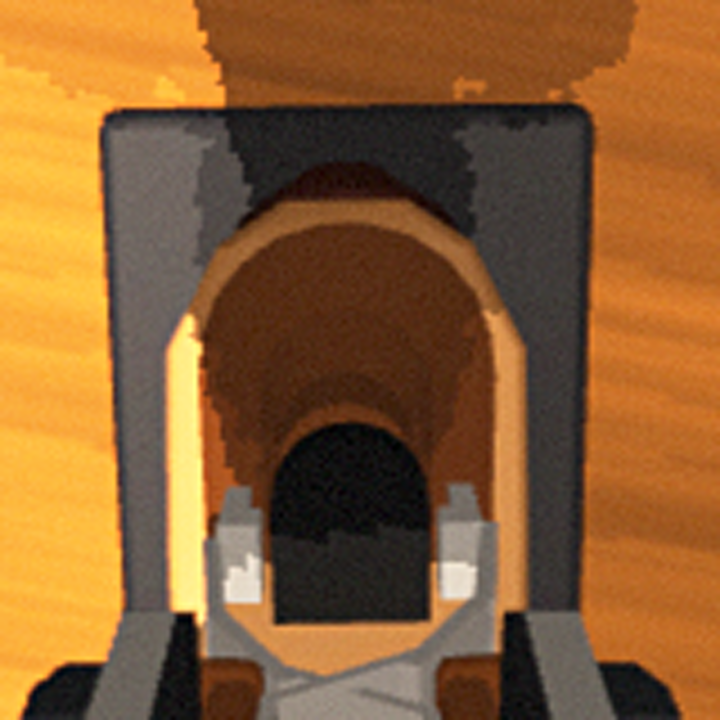

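Jaws are open and clear of the pad on both sides (262 and 440 against 272–430). Raising straight up and checking that the tip stays.

```bash
python3 - <<'E'
from h import *
o=down(np.radians(100.7)); 
manip.command_gripper(.0273,60)
p=manip.get_position(); P=[.4896,.2564]
print(p,manip.get_width())
manip.servo_line(P+[.205],o,rate=.04); print(manip.get_contact_force().round(2))
manip.servo_line(P+[.258],o,rate=.12); manip.hold(.15); print(manip.get_position().round(4),manip.get_width(),manip.get_time())
snap("wrist","heD"); crop("heD",200,120,360,280,4.5); snap("side","side10"); crop("side10",180,100,280,200,6);snap("scene","scene10"); crop("scene10",240,100,360,190,6)
E
```

```text
[0.49019572 0.25656493 0.18539588] 0.02781252491301577
[ 0.24 -0.18 -1.56]
[0.489  0.2561 0.2569] 0.028114073970676758 37.2333
```

View pics/heD_c200_120_4.5.png

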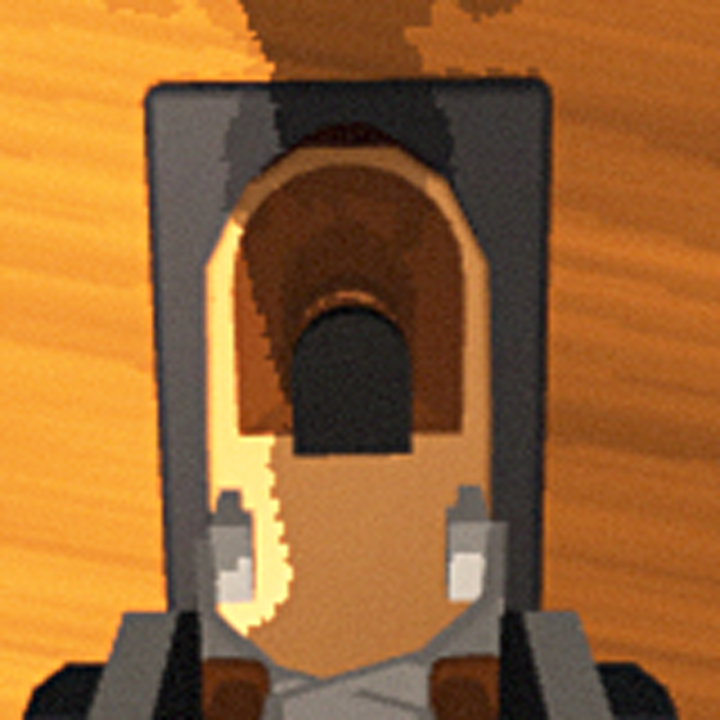

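View pics/side10_c180_100_6.png

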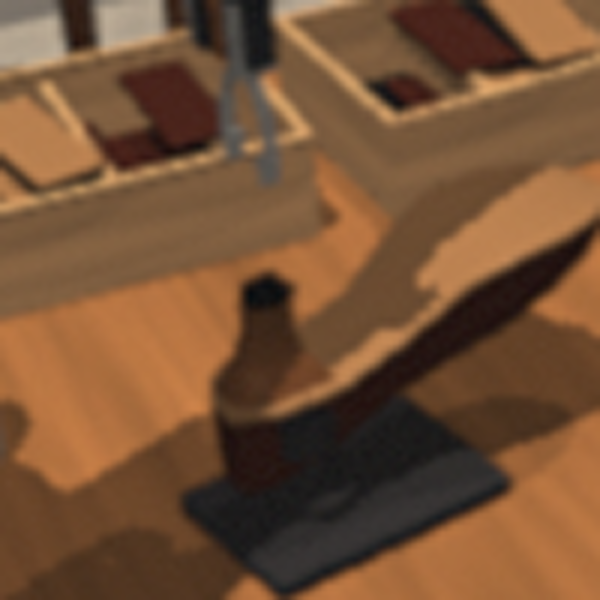

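The tip sits flush and square on the heel, flat edge to the toe (pad 293–412, flat edge level at v=453). Bringing the tweezers back over their slot.

```bash
python3 - <<'E'
from h import *
o=down(np.radians(81.8))
manip.command_gripper(.0322,40)
manip.move_to([.4916,-.2454,.20],o)
manip.hold(.3); print(manip.get_position().round(4),manip.get_width(),manip.get_time())
snap("wrist","rtA"); crop("rtA",200,150,360,310,4)
E
```

```text
[ 0.4918 -0.2449  0.2001] 0.032010512951036955 39.7417
```

View pics/rtA_c200_150_4.png

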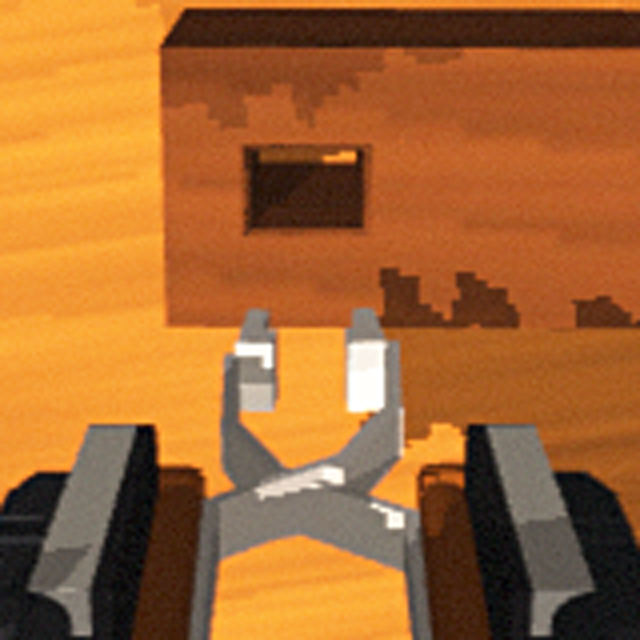

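The view matches the extraction view, so the tool hasn't shifted in hand and is lined up with the slot. Closing the jaws a little more for clearance and lowering guarded.

```bash
python3 - <<'E'
from h import *
o=down(np.radians(81.8)); P=[.4915,-.2455]
manip.command_gripper(.0330,40); print("w",manip.get_width())
manip.servo_line(P+[.114],o,rate=.1); manip.hold(.2); print(manip.get_position().round(4),manip.get_contact_force().round(2))
ok=True
for z in (.104,.094,.082,.070,.060,.056,.054,.053,.0525,.052,.0515,.051,.0505):
    manip.servo_line(P+[z],o,rate=.05); f=manip.get_contact_force(); print(z,manip.get_position().round(4),f.round(2))
    if f[2]>4 or np.abs(f[:2]).max()>4: break
print(manip.get_time(),manip.get_width())
snap("wrist","rtB"); crop("rtB",180,190,380,340,4); snap("side","side11"); crop("side11",260,220,360,330,6)
E
```

```text
w 0.03278600606771807
[ 0.4919 -0.2457  0.1146] [ 0.1  -0.59 -0.69]
0.104 [ 0.4911 -0.2453  0.1035] [-0.18  0.2  -1.09]
0.094 [ 0.4912 -0.2453  0.0935] [ 0.32  0.02 -0.39]
0.082 [ 0.4912 -0.2454  0.0815] [ 0.21  0.49 -0.61]
0.07 [ 0.4912 -0.2453  0.0695] [ 0.1  -0.01 -0.84]
0.06 [ 0.4912 -0.2454  0.0596] [ 0.51  0.28 -0.84]
0.056 [ 0.4913 -0.2454  0.0558] [-0.06 -0.08 -0.95]
0.054 [ 0.4914 -0.2455  0.0539] [-0.94  0.5  -0.68]
0.053 [ 0.4915 -0.2455  0.053 ] [ 0.83  0.45 -1.22]
0.0525 [ 0.4915 -0.2455  0.0525] [-0.82  0.19 -0.86]
0.052 [ 0.4915 -0.2455  0.052 ] [-0.09 -0.09  0.01]
0.0515 [ 0.4915 -0.2455  0.0515] [ 0.19 -0.32 -0.23]
0.051 [ 0.4915 -0.2455  0.0512] [-0.92 -0.23  1.78]
0.0505 [ 0.4915 -0.2455  0.0511] [-3.12  1.99  7.6 ]
45.05 0.032862888058633424
```

View pics/rtB_c180_190_4.png

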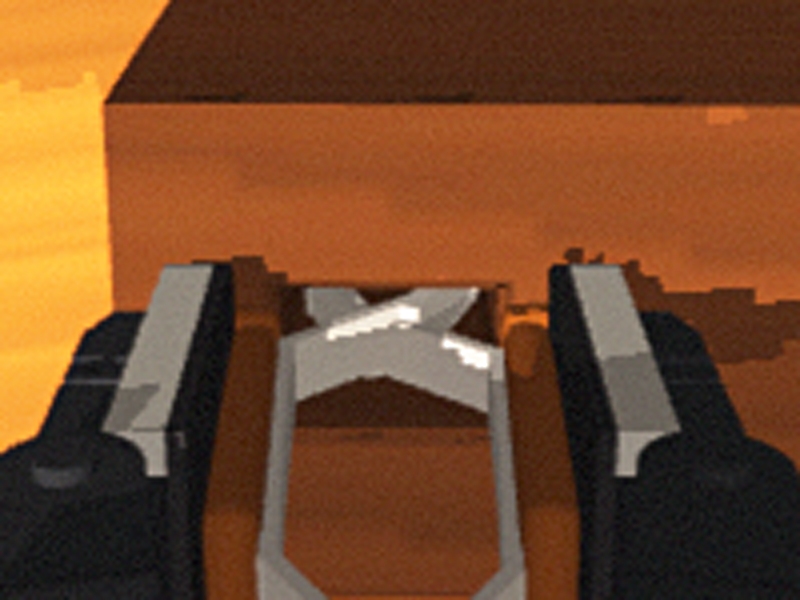

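The tweezers hang by their flanges again; the view matches the parked grasp and contact came at the same height. Releasing and raising.

```bash
python3 - <<'E'
from h import *
o=down(np.radians(81.8)); P=[.4915,-.2455]
manip.servo_line(P+[.0515],o,rate=.03)
manip.command_gripper(.036,40); manip.command_gripper(.044,40); print(manip.get_width(),manip.get_contact_force().round(2))
manip.servo_line(P+[.115],o,rate=.08); print(manip.get_contact_force().round(2))
manip.servo_line(P+[.20],o,rate=.15); manip.hold(.3); print(manip.get_position().round(4),manip.get_time())
snap("wrist","rtC"); crop("rtC",200,140,360,260,5); snap("side","side12"); print(crop("side12",190,120,390,330,3),crop("side12",200,130,250,180,10)); snap("scene","scene12"); crop("scene12",180,120,380,320,3.5)
E
```

```text
0.04394743217452269 [-1.2   0.52  0.52]
[-0.02 -0.23 -0.19]
[ 0.4911 -0.2453  0.1992] 47.825
pics/side12_c190_120_3.png pics/side12_c200_130_10.png
```

View pics/rtC_c200_140_5.png

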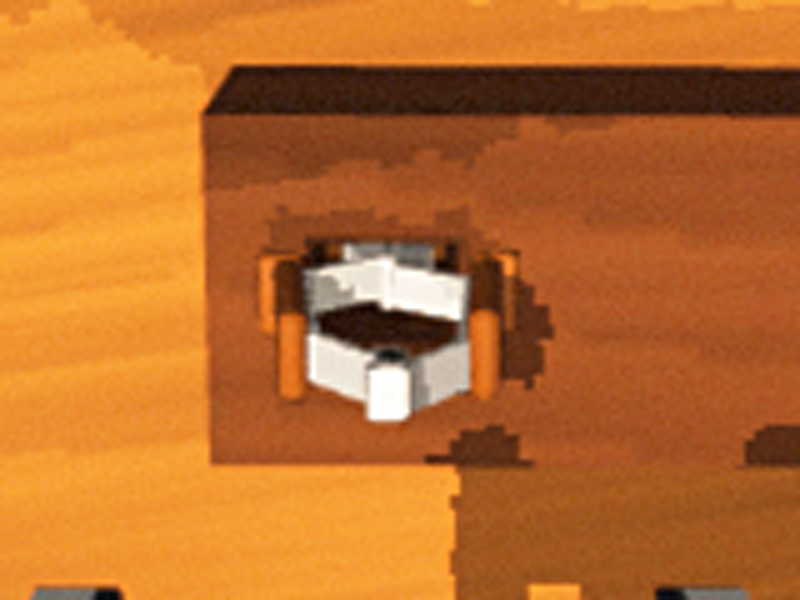

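View pics/side12_c190_120_3.png

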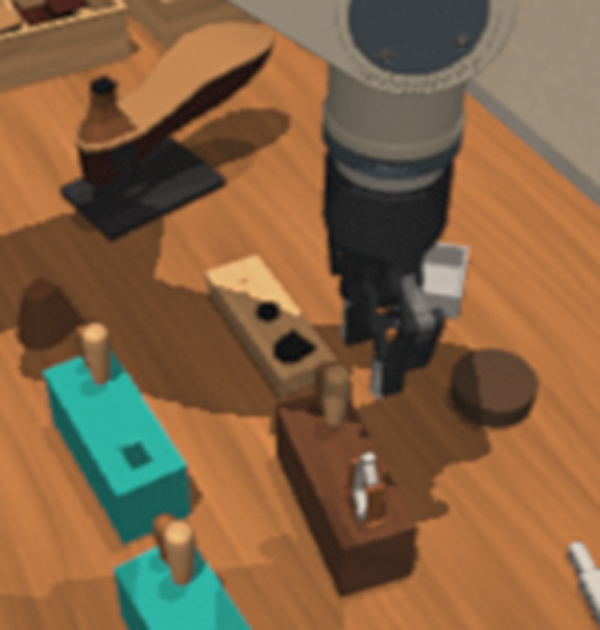

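View pics/side12_c200_130_10.png

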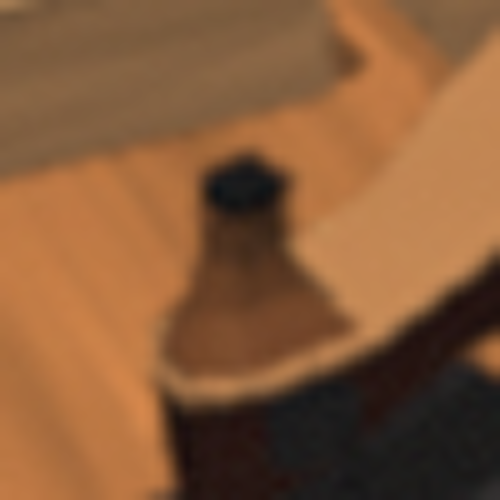

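The tweezers hang in the slot as they did at the start, the tip sits flush on the heel, and the other tips and bystanders look unmoved. The gripper is clear, so I'm handing in.

```bash
python3 - <<'E'
from h import *
print(manip.get_time()); manip.sign_off()
E
```

```text
47.975
the job is handed in; nothing more can be done
```

The narrow D-shaped tip is on the heel and the tweezers are back in their slot. I handed the job in at 48.0 s of the 62 s allowed; it reported no verdict.

**What I did:**
- I took the tweezers by the grips just above the flanges and closed the jaws on the tip's sides, with the grips at 32 mm.
- I lined the bore up with the picture of the tip's empty hole.
- The dowel went in without resistance. I pressed at a steady 9.2 N for over 0.35 s; the highest force I read was 9.2 N.
- I then opened the jaws, raised them clear and hung the tweezers back up.

**Last checks:**
- **Tip:** In the wrist and side pictures it sits flush and level, centred, with its flat edge towards the toe.
- **Tweezers:** They hang upright by their flanges and look as they did at the start. They touched down about 0.7 mm lower in reported TCP height than when I first gripped them.
- **Other things:** The other two tips and the bystanders in view look unmoved. The gripper was clear of everything.

**What disagreed:**
- **Fingertip position:** The fingertips were about 17 mm behind the reported TCP, not 22 mm ahead of it. I saw this in the pictures and confirmed it by touching the flanges, then worked from the measured offset.
- **Block probe before closing on the tip:** It found no contact where I expected the block's top, so the open jaws sat 2 mm or more higher than I had worked out. The grasp was good anyway.

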